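# Share out the puppet balls with a slide gate and a snap-over flap

### The arm

A 6-joint arm with a two-finger parallel gripper is mounted at the origin on the work surface. World frame = base frame: x ahead of the robot, y to its left, z up, the work surface at z = 0. Lengths are in m, angles in rad, forces in N, time in s.
With the tool pointing down it reaches from about 0.35 to 0.775 m from the base axis. Payload 5.5 kg.
Tool frame: the origin (TCP) lies midway between the tips of the shut fingers; the grasp point (between the pads) lies 19 mm behind it (grip_point_offset is the distance from the TCP to the grasp point, in m); z points along the fingers, y is the line along which they close (so a half turn about z gives the same grasp; the last joint's range is limited). The gripper opens to 85 mm and grips with 20 to 120 N. Pads are 22 mm wide; open, the fingers measure 114 mm over their backs; the gripper's body (76 mm by 85 mm) begins 54 mm behind the grasp point. The pads swing forward as they close: fully open they stand 13 mm farther back than shut.
Start: joints at [-1.439, 0.313, 0.046, 1.304, 0, 1.431], TCP at [0.154, -0.554, 0.231] pointing down, gripper open.
Joint ranges: [-2.76, 2.76], [-0.86, 1.69], [-1.03, 1.26], [-2.2, 2.34], [-1.47, 1.5], [-3.14, 3.14]. Speed limits (rad/s): [2.57, 2.57, 3.14, 3.14, 3.14, 3.14].

### API

Orientations are given as a rotation vector (axis times angle).
In Python, from bench import * gives the robot as it stands.
- The arm moves only by the tool drive_tool, never from a script. Its argument "deltas" is a list of rows, each a list of 3 entries, a list of its own where there are three numbers: the turn, a rotation vector about the tool's x, y, z in rad, then the shift along the tool's x, y, z in m, then the opening, from 0 (shut) to 1 (fully open). In form: [[[wx, wy, wz], [tx, ty, tz], claw], ...]. A call has 1 to 12 rows; each row is the pose to reach, as a shift and turn from the pose commanded when the call began, along the tool's axes at that moment; what a row does not reach only later rows make up. A row lasts 1/12 s, in which the tool goes at most 41.7 mm and 7.16 degrees, less where a joint would pass 70% of its speed; a pose out of reach is approached as far as the arm can. A call with a gripper value outside its range is refused whole. The fingers move at their own pace and stop on an object; "squeeze" is the grip in N (left out, the last holds). Time passes only in rows, so rows that repeat a pose let the fingers close. It gives the time, the measured TCP pose, the force, the opening and the grip force at its end, in the units of the state.
- get_state(): the state, without advancing time (a new reading comes with each control period).
- capture(name): name is "scene" or "top"; returns a dict with "img" (384x512x3 uint8, blue, green, red), "depth" (384x512 float32, m along the optical axis (not along the pixel's ray), 0 where there is no reading), "fov_y" (degrees; the focal length in pixels is half the picture's height over the tangent of half this angle, whatever the lens; pixels are square), "cx", "cy" (the principal point, pixels), "k1" (the pictures are not rectified: a ray, as slopes to the right and down, at radius r is drawn at 1 + k1 r^2 times it, then the intrinsics apply), "camera_from_world" (4x4, takes a point from world to camera coordinates). Camera axes: x right, y up, looking along -z (the intrinsics and any distortion apply to the point x, -y, -z); pixel columns grow to the right and rows downward; lengths in m; the calibration is good to about 2 mm. A picture is of the moment at which its call begins.
- job_done(): hands the job in; it is judged then, once.
Trained networks look in the newest picture that a camera, given by its name, has taken for a name from the list of things; names that differ only in an ending like _2 or _b are one class to them, and where a whole thing is asked for, a point or a joint stands for the part that bears it (a point fixed in the world has none). Each returns a list of dicts, best first, with "p" (0 to 1); they miss things now and then, are a little off and sometimes report something else, mostly with a low value. They report only what shows in the picture. A call takes as long as a camera call. They do not tell look-alikes from the thing itself.
- recognise(target, camera): "centre" ([column, row] in pixels, amid what is visible of it).
The state is a dict: "clock": time; "joints": joint angles; "qd": joint speeds; "effort": joint torques, N m; "tcp_pos": TCP position; "tool_rot": TCP orientation; "force": force on the tool from outside, world axes, zero at the start; "ft_torque": the same for the moment, N m; "grip_width": finger opening in m; "grasp_force": force on a finger pad.
Only numpy, scipy, OpenCV 4.12 (cv2) and the standard library are available. Lean on these libraries where they do the work, as an engineer would, in place of code of your own. Each camera call takes 0.05 s, during which the arm holds its last target. There are 200 camera calls.

### The job

Slide the empty tray under the dispenser's bare left spout, then share out the wooden balls so that each tray gets one lane's set of four: draw the slide gate only about half way out, so that just the lane farther from its knob runs out down whichever side the diverter flap serves now. Then tip the flap's lever over past its snap point so that it springs to the other stop, draw the gate right out to let the second lane run into the other tray, and push the gate fully home. Leave the flap where it has sprung, the trays under their spouts, and the other things on the bench alone.

Things in the scene. Friction and masses are not known exactly. Their poses are not given: they have to be found in the camera images.
- dispenser: Plywood ball dispenser fixed to the bench: a narrow tower on a foot 105 (x) x 104 (y) x 12 mm. Origin: centre of the foot's underside; x points out of its back (away from the robot, within 12 degrees), y to its left, z up. Tower: front face at x -26 mm, back +26, sides y +-52, top about z 300, filling rim to 350 mm at the back. Two lanes of balls stand inside, above the gate and the flap.
- filling_lip (a point): Middle of the front edge of the filling lip, a board that slopes from the tower's front (x -20 mm, z 298) up and forward to this edge (x -88 mm, z 338), 104 mm wide. It overhangs the flap's lever: reach the lever under it with the hand leaning back toward the robot, about 30 to 45 degrees.
- left_lane (a point): Foot of the left lane (dispenser y +18.5 mm, z 176 mm = top of the gate): an upright shaft 34 x 33 mm with four balls one on another, behind clear windows front and back. The lane farther from the gate's knob.
- right_lane (a point): Foot of the right lane (dispenser y -18.5 mm, z 176 mm), the same with its own four balls; nearer to the gate's knob.
- left_spout (a point): Middle of the left spout's end edge, dispenser y +78 mm, z 58 mm. The spout is 46 mm wide, slopes down outward at 25 degrees; underside of its end at z 52 mm; its cheeks reach out to y 94 mm, top corners z 91 to 110 mm. A tray stands well against the dispenser's foot: tray centre 110 to 116 mm left of the dispenser's origin, square to it, near wall under the spout.
- right_spout (a point): The same for the right spout: dispenser y -78 mm, z 58 mm. tray_right stands under it from the start.
- gate (a joint): Slide gate under the lanes, m: 0 = fully home (shut, at the start), grows as it is pulled to the dispenser's right (-y), to 0.076 = right out. Stays where left; moves at 2 to 3 N. Its nose uncovers the left lane first: those balls drop at about 0.032, the right lane's only at about 0.068. Half way, 0.036 to 0.055, empties the left lane alone.
- gate_knob (a point): Centre line of the gate's wooden knob at z 194 mm; the knob is a block 24 (dispenser x) x 16 (y) x 36 mm, z 174 to 210 mm. With the gate home it is 110 mm right of the dispenser's origin and moves with the gate. Free on both x sides and above; the gate's tail that carries it is 20 mm wide. Axes as the dispenser's.
- flap (a joint): Diverter flap under the gate, rad, about the dispenser's x axis; shaft at y 0, z 98 mm. +0.6 = leaning left (+y) on its stop: balls go out RIGHT; -0.6 = leaning right: balls go out LEFT. It starts at either. 0 = upright, dead centre: an over-centre spring throws it from there to the nearer stop (0.12 N m at the stops, about 1.3 N at the knob). Push it just past upright and it snaps over.
- flap_lever (a point): Centre of the wooden knob (18 mm diameter, 26 mm long, dispenser x -38 to -64 mm) on the flap's outside lever, an 8 mm rod in front of the tower, 95 mm above the shaft; it swings with the flap. At the stops: dispenser x -50 mm, y +54 or -54 mm (same sign as the joint), z 176 mm; upright y 0, z 193 mm.
- tray_right: Open plywood tray, outer 110 (x) x 116 (y) x 42 mm high, walls and floor 8 mm thick, 0.16 kg, loose. Origin: centre of its underside. It stands under the right spout.
- tray_spare: The same tray again, empty, 0.13 to 0.21 kg, to go under the left spout. It starts on the bench to the left front of the dispenser, turned by up to 20 degrees. Pinch a wall from above, one finger inside, or push it along.
- ball1: Turned beech ball, 30 mm diameter, 10 g, origin at its centre; starts in the left lane, number 1 from below.
- ball2: Turned beech ball, 30 mm diameter, 10 g, origin at its centre; starts in the left lane, number 2 from below.
- ball3: Turned beech ball, 30 mm diameter, 10 g, origin at its centre; starts in the left lane, number 3 from below.
- ball4: Turned beech ball, 30 mm diameter, 10 g, origin at its centre; starts in the left lane, number 4 from below.
- ball5: Turned beech ball, 30 mm diameter, 10 g, origin at its centre; starts in the right lane, number 1 from below.
- ball6: Turned beech ball, 30 mm diameter, 10 g, origin at its centre; starts in the right lane, number 2 from below.
- ball7: Turned beech ball, 30 mm diameter, 10 g, origin at its centre; starts in the right lane, number 3 from below.
- ball8: Turned beech ball, 30 mm diameter, 10 g, origin at its centre; starts in the right lane, number 4 from below.
- mallet: Bystander: carver's mallet standing on its head, 84 mm diameter at the bench, 217 mm tall, right of the dispenser. Origin under its centre.
- gouge: Bystander: gouge lying on the bench on the far left, about 260 mm long along its x axis, 22 mm high; origin near its middle at the bench.
- leg_blank: Bystander: U-shaped wooden blank for puppet legs, 110 (x) x 90 (y) x 18 mm, lying flat to the right front of the dispenser; origin under its middle.
There are look-alikes about, which are no part of the job. Leave any yellow look-alike of the tray_spare alone.

How it is judged:
On the way, in this order (a step that is already met when the one before it is completed fails the run):
1. the spare tray stands under the left spout (x of tray_spare in the frame of dispenser between -0.03 and 0.03 m and y of tray_spare in the frame of dispenser between 0.09 and 0.14 m and angle between tray_spare's own z axis and vertical below 0.1 rad and height (world z) of tray_spare below 0.006 m), for 0.2 s.
2. the left lane's four balls are in the tray that the flap served at the start, the right lane's four still in their lane ((((x of ball1 in the frame of tray_right between -0.05 and 0.05 m and y of ball1 in the frame of tray_right between -0.053 and 0.053 m and z of ball1 in the frame of tray_right between 0.005 and 0.045 m and x of ball2 in the frame of tray_right between -0.05 and 0.05 m and y of ball2 in the frame of tray_right between -0.053 and 0.053 m and z of ball2 in the frame of tray_right between 0.005 and 0.045 m and x of ball3 in the frame of tray_right between -0.05 and 0.05 m and y of ball3 in the frame of tray_right between -0.053 and 0.053 m and z of ball3 in the frame of tray_right between 0.005 and 0.045 m and x of ball4 in the frame of tray_right between -0.05 and 0.05 m and y of ball4 in the frame of tray_right between -0.053 and 0.053 m and z of ball4 in the frame of tray_right between 0.005 and 0.045 m) and value of joint flap above 0.5 rad) or ((x of ball1 in the frame of tray_spare between -0.05 and 0.05 m and y of ball1 in the frame of tray_spare between -0.053 and 0.053 m and z of ball1 in the frame of tray_spare between 0.005 and 0.045 m and x of ball2 in the frame of tray_spare between -0.05 and 0.05 m and y of ball2 in the frame of tray_spare between -0.053 and 0.053 m and z of ball2 in the frame of tray_spare between 0.005 and 0.045 m and x of ball3 in the frame of tray_spare between -0.05 and 0.05 m and y of ball3 in the frame of tray_spare between -0.053 and 0.053 m and z of ball3 in the frame of tray_spare between 0.005 and 0.045 m and x of ball4 in the frame of tray_spare between -0.05 and 0.05 m and y of ball4 in the frame of tray_spare between -0.053 and 0.053 m and z of ball4 in the frame of tray_spare between 0.005 and 0.045 m) and value of joint flap below -0.5 rad)) and z of each of ball5, ball6, ball7, ball8 in the frame of dispenser above 0.178 m), for 0.2 s.
3. the flap has sprung over to the other stop, the second set still in its lane ((((x of ball1 in the frame of tray_right between -0.05 and 0.05 m and y of ball1 in the frame of tray_right between -0.053 and 0.053 m and z of ball1 in the frame of tray_right between 0.005 and 0.045 m and x of ball2 in the frame of tray_right between -0.05 and 0.05 m and y of ball2 in the frame of tray_right between -0.053 and 0.053 m and z of ball2 in the frame of tray_right between 0.005 and 0.045 m and x of ball3 in the frame of tray_right between -0.05 and 0.05 m and y of ball3 in the frame of tray_right between -0.053 and 0.053 m and z of ball3 in the frame of tray_right between 0.005 and 0.045 m and x of ball4 in the frame of tray_right between -0.05 and 0.05 m and y of ball4 in the frame of tray_right between -0.053 and 0.053 m and z of ball4 in the frame of tray_right between 0.005 and 0.045 m) and value of joint flap below -0.5 rad) or ((x of ball1 in the frame of tray_spare between -0.05 and 0.05 m and y of ball1 in the frame of tray_spare between -0.053 and 0.053 m and z of ball1 in the frame of tray_spare between 0.005 and 0.045 m and x of ball2 in the frame of tray_spare between -0.05 and 0.05 m and y of ball2 in the frame of tray_spare between -0.053 and 0.053 m and z of ball2 in the frame of tray_spare between 0.005 and 0.045 m and x of ball3 in the frame of tray_spare between -0.05 and 0.05 m and y of ball3 in the frame of tray_spare between -0.053 and 0.053 m and z of ball3 in the frame of tray_spare between 0.005 and 0.045 m and x of ball4 in the frame of tray_spare between -0.05 and 0.05 m and y of ball4 in the frame of tray_spare between -0.053 and 0.053 m and z of ball4 in the frame of tray_spare between 0.005 and 0.045 m) and value of joint flap above 0.5 rad)) and z of each of ball5, ball6, ball7, ball8 in the frame of dispenser above 0.178 m), for 0.1 s.
4. the second four are in the other tray ((((x of ball1 in the frame of tray_right between -0.05 and 0.05 m and y of ball1 in the frame of tray_right between -0.053 and 0.053 m and z of ball1 in the frame of tray_right between 0.005 and 0.045 m and x of ball2 in the frame of tray_right between -0.05 and 0.05 m and y of ball2 in the frame of tray_right between -0.053 and 0.053 m and z of ball2 in the frame of tray_right between 0.005 and 0.045 m and x of ball3 in the frame of tray_right between -0.05 and 0.05 m and y of ball3 in the frame of tray_right between -0.053 and 0.053 m and z of ball3 in the frame of tray_right between 0.005 and 0.045 m and x of ball4 in the frame of tray_right between -0.05 and 0.05 m and y of ball4 in the frame of tray_right between -0.053 and 0.053 m and z of ball4 in the frame of tray_right between 0.005 and 0.045 m) and (x of ball5 in the frame of tray_spare between -0.05 and 0.05 m and y of ball5 in the frame of tray_spare between -0.053 and 0.053 m and z of ball5 in the frame of tray_spare between 0.005 and 0.045 m and x of ball6 in the frame of tray_spare between -0.05 and 0.05 m and y of ball6 in the frame of tray_spare between -0.053 and 0.053 m and z of ball6 in the frame of tray_spare between 0.005 and 0.045 m and x of ball7 in the frame of tray_spare between -0.05 and 0.05 m and y of ball7 in the frame of tray_spare between -0.053 and 0.053 m and z of ball7 in the frame of tray_spare between 0.005 and 0.045 m and x of ball8 in the frame of tray_spare between -0.05 and 0.05 m and y of ball8 in the frame of tray_spare between -0.053 and 0.053 m and z of ball8 in the frame of tray_spare between 0.005 and 0.045 m) and value of joint flap below -0.5 rad) or ((x of ball1 in the frame of tray_spare between -0.05 and 0.05 m and y of ball1 in the frame of tray_spare between -0.053 and 0.053 m and z of ball1 in the frame of tray_spare between 0.005 and 0.045 m and x of ball2 in the frame of tray_spare between -0.05 and 0.05 m and y of ball2 in the frame of tray_spare between -0.053 and 0.053 m and z of ball2 in the frame of tray_spare between 0.005 and 0.045 m and x of ball3 in the frame of tray_spare between -0.05 and 0.05 m and y of ball3 in the frame of tray_spare between -0.053 and 0.053 m and z of ball3 in the frame of tray_spare between 0.005 and 0.045 m and x of ball4 in the frame of tray_spare between -0.05 and 0.05 m and y of ball4 in the frame of tray_spare between -0.053 and 0.053 m and z of ball4 in the frame of tray_spare between 0.005 and 0.045 m) and (x of ball5 in the frame of tray_right between -0.05 and 0.05 m and y of ball5 in the frame of tray_right between -0.053 and 0.053 m and z of ball5 in the frame of tray_right between 0.005 and 0.045 m and x of ball6 in the frame of tray_right between -0.05 and 0.05 m and y of ball6 in the frame of tray_right between -0.053 and 0.053 m and z of ball6 in the frame of tray_right between 0.005 and 0.045 m and x of ball7 in the frame of tray_right between -0.05 and 0.05 m and y of ball7 in the frame of tray_right between -0.053 and 0.053 m and z of ball7 in the frame of tray_right between 0.005 and 0.045 m and x of ball8 in the frame of tray_right between -0.05 and 0.05 m and y of ball8 in the frame of tray_right between -0.053 and 0.053 m and z of ball8 in the frame of tray_right between 0.005 and 0.045 m) and value of joint flap above 0.5 rad))), for 0.2 s.
At the end, for the whole second after the job is handed in: Each tray holds one lane's four balls, lying still; the flap is within 0.1 rad of the stop opposite to its first; the gate is within 4 mm of home; both trays stand flat under their spouts (centre 90 to 140 mm sideways from the dispenser's origin, within 30 mm in x) (all of step 1 and (((x of ball1 in the frame of tray_right between -0.05 and 0.05 m and y of ball1 in the frame of tray_right between -0.053 and 0.053 m and z of ball1 in the frame of tray_right between 0.005 and 0.045 m and x of ball2 in the frame of tray_right between -0.05 and 0.05 m and y of ball2 in the frame of tray_right between -0.053 and 0.053 m and z of ball2 in the frame of tray_right between 0.005 and 0.045 m and x of ball3 in the frame of tray_right between -0.05 and 0.05 m and y of ball3 in the frame of tray_right between -0.053 and 0.053 m and z of ball3 in the frame of tray_right between 0.005 and 0.045 m and x of ball4 in the frame of tray_right between -0.05 and 0.05 m and y of ball4 in the frame of tray_right between -0.053 and 0.053 m and z of ball4 in the frame of tray_right between 0.005 and 0.045 m) and (x of ball5 in the frame of tray_spare between -0.05 and 0.05 m and y of ball5 in the frame of tray_spare between -0.053 and 0.053 m and z of ball5 in the frame of tray_spare between 0.005 and 0.045 m and x of ball6 in the frame of tray_spare between -0.05 and 0.05 m and y of ball6 in the frame of tray_spare between -0.053 and 0.053 m and z of ball6 in the frame of tray_spare between 0.005 and 0.045 m and x of ball7 in the frame of tray_spare between -0.05 and 0.05 m and y of ball7 in the frame of tray_spare between -0.053 and 0.053 m and z of ball7 in the frame of tray_spare between 0.005 and 0.045 m and x of ball8 in the frame of tray_spare between -0.05 and 0.05 m and y of ball8 in the frame of tray_spare between -0.053 and 0.053 m and z of ball8 in the frame of tray_spare between 0.005 and 0.045 m) and value of joint flap below -0.5 rad) or ((x of ball1 in the frame of tray_spare between -0.05 and 0.05 m and y of ball1 in the frame of tray_spare between -0.053 and 0.053 m and z of ball1 in the frame of tray_spare between 0.005 and 0.045 m and x of ball2 in the frame of tray_spare between -0.05 and 0.05 m and y of ball2 in the frame of tray_spare between -0.053 and 0.053 m and z of ball2 in the frame of tray_spare between 0.005 and 0.045 m and x of ball3 in the frame of tray_spare between -0.05 and 0.05 m and y of ball3 in the frame of tray_spare between -0.053 and 0.053 m and z of ball3 in the frame of tray_spare between 0.005 and 0.045 m and x of ball4 in the frame of tray_spare between -0.05 and 0.05 m and y of ball4 in the frame of tray_spare between -0.053 and 0.053 m and z of ball4 in the frame of tray_spare between 0.005 and 0.045 m) and (x of ball5 in the frame of tray_right between -0.05 and 0.05 m and y of ball5 in the frame of tray_right between -0.053 and 0.053 m and z of ball5 in the frame of tray_right between 0.005 and 0.045 m and x of ball6 in the frame of tray_right between -0.05 and 0.05 m and y of ball6 in the frame of tray_right between -0.053 and 0.053 m and z of ball6 in the frame of tray_right between 0.005 and 0.045 m and x of ball7 in the frame of tray_right between -0.05 and 0.05 m and y of ball7 in the frame of tray_right between -0.053 and 0.053 m and z of ball7 in the frame of tray_right between 0.005 and 0.045 m and x of ball8 in the frame of tray_right between -0.05 and 0.05 m and y of ball8 in the frame of tray_right between -0.053 and 0.053 m and z of ball8 in the frame of tray_right between 0.005 and 0.045 m) and value of joint flap above 0.5 rad)) and value of joint gate below 0.004 m and x of tray_right in the frame of dispenser between -0.03 and 0.03 m and y of tray_right in the frame of dispenser between -0.14 and -0.09 m and angle between tray_right's own z axis and vertical below 0.1 rad and height (world z) of tray_right below 0.006 m and linear speed of each of ball1, ball2, ball3, ball4, ball5, ball6, ball7, ball8 below 0.03 m/s); the robot touches nothing.
It fails at once if the mallet is moved by more than 30 mm (distance of mallet from where it was at the start of the episode above 0.03 m).
It fails at once if the gouge is moved by more than 30 mm (distance of gouge from where it was at the start of the episode above 0.03 m).
It fails at once if the leg blank is moved by more than 30 mm (distance of leg_blank from where it was at the start of the episode above 0.03 m).
It also fails if it takes over 72 s, if anything falls off the work surface, if the arm or the gripper's body presses on something with over 40 N, if the wrist force passes 120 N, or if a joint passes its speed limit or range.

## Working session

There is one attempt and no reset: what is moved stays moved. The work goes in short steps, Python scripts to look and compute and a tool call to move; the robot and the scene stay as the last step left them, time stands still between calls to the robot, and variables do not carry over. Pictures are saved under pics/ and viewed, at most 10 in all, crops included, and the job is handed in when it is done.

Besides the shell and the picture viewer there is one more tool, called as name(argument=value, ...), one argument or row to a line, values as JSON. drive_tool: Moves the arm, as the interface text tells. Its arguments: {"type":"object","properties":{"deltas":{"type":"array","items":{"type":"array"}},"squeeze":{"type":"number"}},"required":["deltas"]}

```bash
ls; mkdir -p pics; cat > h.py <<'E'
from bench import *
import numpy as np, cv2
from scipy.spatial.transform import Rotation as R
def K(c):
    f=c["img"].shape[0]/2/np.tan(np.radians(c["fov_y"])/2); return f
def ray(c,u,v):
    f=K(c); x,y=(u-c["cx"])/f,(v-c["cy"])/f; xd,yd=x,y
    for _ in range(20):
        s=1+c["k1"]*(x*x+y*y); x,y=xd/s,yd/s
    return np.array([x,-y,-1.0])
def unproj(c,u,v,z=None):
    """world point from depth, or on plane z"""
    M=np.linalg.inv(c["camera_from_world"]); d=M[:3,:3]@ray(c,u,v); o=M[:3,3]
    if z is None:
        D=c["depth"][int(round(v)),int(round(u))]; return o+d*D
    return o+d*((z-o[2])/d[2])
def proj(c,p):
    q=c["camera_from_world"]@np.append(p,1); x,y=q[0]/-q[2],-q[1]/-q[2]; s=1+c["k1"]*(x*x+y*y)
    return np.array([x*s*K(c)+c["cx"],y*s*K(c)+c["cy"]])
def cloud(c):
    h,w=c["depth"].shape; f=K(c); u,v=np.meshgrid(np.arange(w),np.arange(h))
    xd,yd=(u-c["cx"])/f,(v-c["cy"])/f; x,y=xd.copy(),yd.copy()
    for _ in range(20):
        s=1+c["k1"]*(x*x+y*y); x,y=xd/s,yd/s
    P=np.stack([x,-y,-np.ones_like(x)],-1)*c["depth"][...,None]
    M=np.linalg.inv(c["camera_from_world"]); return P@M[:3,:3].T+M[:3,3]
E
python3 - <<'E'
from h import *
np.set_printoptions(precision=4,suppress=True)
print(get_state())
ims=[]
for n in("scene","top"):
    c=capture(n); cv2.imwrite(f"pics/{n}0.png",c["img"]); print(n,np.linalg.inv(c["camera_from_world"])[:3,3],c["fov_y"],c["k1"])
    for t in["dispenser","tray_spare","tray_right","gate_knob","flap_lever","filling_lip","left_spout","right_spout","mallet","gouge","leg_blank"]:
        for r in recognise(t,n)[:3]:
            u,v=r["centre"]; print(t,np.round([u,v,r["p"]],2),unproj(c,u,v))
E
```

```text
pics
{'clock': 0.0, 'joints': array([-1.4386,  0.314 ,  0.045 ,  1.3036, -0.    ,  1.4312]), 'qd': array([-0.0002, -0.0012,  0.0001,  0.0001,  0.    , -0.0005]), 'effort': array([ -0.0033, -48.0624,  29.8535,   0.0193,  -0.0003,   0.    ]), 'tcp_pos': array([ 0.1543, -0.5534,  0.2304]), 'tool_rot': array([-3.1108, -0.4253,  0.    ]), 'force': array([ 0.1181, -0.9707, -0.1967]), 'ft_torque': array([-0.0181,  0.0515, -0.0188]), 'grasp_force': 0.0, 'grip_width': 0.08501364108533466}
scene [ 1.2672 -0.7534  1.2694] 48.495618782304476 0.005264712870718757
dispenser [252.4  206.7    0.75] [ 0.58   -0.0474  0.2152]
tray_spare [264.4  165.1    0.62] [0.3014 0.3073 0.0097]
tray_spare [291.9  185.3    0.61] [0.4718 0.3004 0.009 ]
tray_spare [246.4  205.2    0.48] [ 0.5838 -0.0797  0.2492]
flap_lever [229.7  205.6    0.49] [ 0.5021 -0.0809  0.1847]
filling_lip [248.2  207.     0.98] [ 0.5763 -0.0637  0.2229]
left_spout [247.9  209.4    0.76] [ 0.577  -0.0656  0.213 ]
right_spout [248.6 204.1   0.9] [ 0.5745 -0.0604  0.2332]
mallet [179.9  308.6    0.89] [ 0.6571 -0.4268  0.1033]
gouge [246.5  2
[... 335 characters left out ...]

tray_spare [192.   256.3    0.78] [0.2791 0.2616 0.0067]
tray_spare [181.3  196.6    0.62] [0.4839 0.2959 0.0059]
tray_spare [279.8  156.2    0.47] [ 0.5615 -0.04    0.2913]
tray_right [312.5  175.5    0.73] [ 0.5426 -0.1573  0.0076]
gate_knob [306.7  163.7    0.53] [ 0.5565 -0.1251  0.1761]
filling_lip [277.5  168.5    0.83] [ 0.5235 -0.0319  0.3094]
left_spout [274.   171.     0.92] [ 0.5169 -0.0219  0.3084]
right_spout [280.4  168.8    0.85] [ 0.5225 -0.04    0.3088]
right_spout [311.   173.6    0.43] [ 0.5488 -0.1522  0.0109]
mallet [387.2  147.5    0.72] [ 0.6131 -0.3961  0.1084]
gouge [137.3 168.1   0.9] [0.5857 0.4458 0.0228]
leg_blank [356.6  227.2    0.63] [ 0.3609 -0.3015  0.0001]
```

```bash
python3 - <<'E'
import cv2,numpy as np
a=cv2.imread("pics/scene0.png")[110:350,120:390];b=cv2.imread("pics/top0.png")[110:310,100:440]
cv2.imwrite("pics/a.png",cv2.resize(a,(675,600),interpolation=cv2.INTER_CUBIC))
cv2.imwrite("pics/b.png",cv2.resize(b,(800,471),interpolation=cv2.INTER_CUBIC))
E
```

```text
(no output)
```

View pics/a.png

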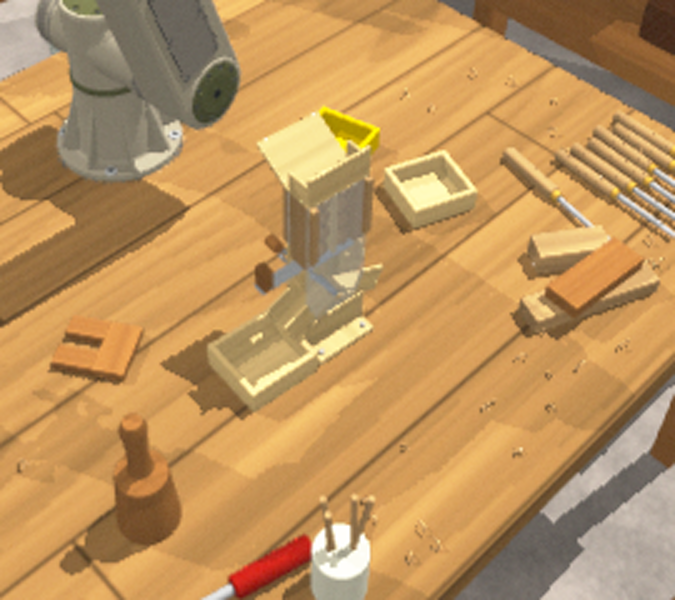

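View pics/b.png

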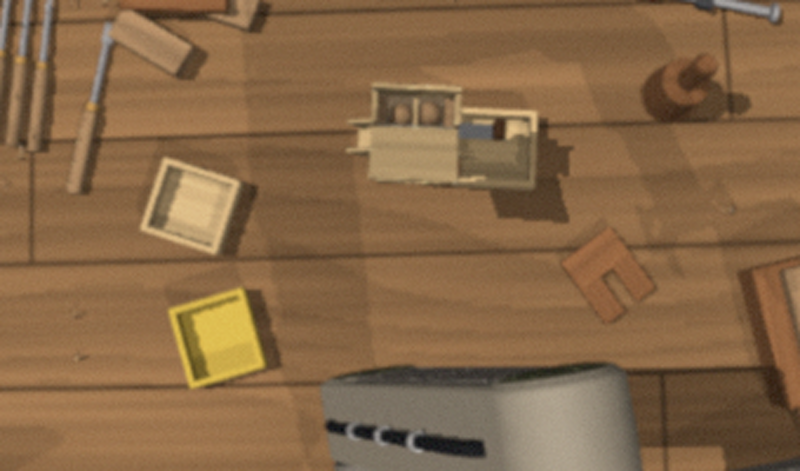

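The scene crop shows the plain tray at crop (430,188), the yellow look-alike behind the tower at (350,130), the gate knob at (265,275) and the lever knob at (275,245). The lever is on the right, so the flap is at -0.6 and serves LEFT. The top crop shows the plain tray at (190,205), yellow at (215,338), and tray_right under the right spout at (500,150).

```bash
cat >> h.py <<'E'
from scipy.optimize import minimize
def both(names=("scene","top")):
    P=[];C=[]
    for n in names:
        c=capture(n); p=cloud(c); m=c["depth"]>0; P.append(p[m]); C.append(c["img"][m])
    return np.vstack(P),np.vstack(C)
def rect(p,a,b,th0):
    """fit centre/yaw of rim of a rectangle a x b to points near (outline)"""
    r=cv2.minAreaRect(p[:,:2].astype(np.float32)*1000); return r
E
python3 - <<'E'
from h import *
np.set_printoptions(precision=4,suppress=True)
for n in("top","scene"):
    P,C=both((n,))
    def box(lo,hi): return P[((P>lo)&(P<hi)).all(1)]
    def show(t,q):
        print(n,t,len(q),cv2.minAreaRect((q[:,:2]*1000).astype(np.float32)),q[:,2].mean())
    show("spare",box([.38,.2,.033],[.6,.4,.047]))
    show("spare all",box([.38,.2,.008],[.6,.4,.047]))
    show("right",box([.45,-.24,.034],[.65,-.07,.047]))
    t=box([.4,-.15,.285],[.7,.1,.36]); show("head",t)
    show("lip",box([.4,-.15,.333],[.7,.1,.341]))
    show("rim",box([.53,-.15,.343],[.7,.1,.36]))
    k=box([.4,-.2,.18],[.7,-.11,.215]); show("knob",k); print(k.mean(0),k.min(0),k.max(0))
    k=box([.4,-.15,.16],[.53,.1,.2]); show("lever",k); print(len(k) and (k.mean(0),k.min(0),k.max(0)))
    k=box([.5,.0,.05],[.7,.1,.115]); show("leftspout",k); print(len(k) and (k.mean(0),k.min(0),k.max(0)))
E
```

```text
top spare 304 ((479.7054443359375, 292.51226806640625), (118.19120788574219, 111.25044250488281), 71.84414672851562) 0.040438266946798335
top spare all 749 ((486.1038818359375, 300.9791564941406), (193.4642333984375, 200.7399139404297), 87.90904235839844) 0.024019127891575575
top right 233 ((549.5924682617188, -147.66763305664062), (113.57347106933594, 111.21916198730469), 86.05243682861328) 0.04033647935548067
top head 1434 ((525.7078247070312, -26.517288208007812), (104.17188262939453, 112.90198516845703), 85.68401336669922) 0.3183289253678939
top lip 238 ((523.065185546875, -26.171070098876953), (103.70147705078125, 107.57947540283203), 85.68401336669922) 0.33651641720586206
top rim 96 ((577.9478149414062, -30.247711181640625), (101.13184356689453, 7.139488220214844), 86.53292083740234) 0.3495800675435743
top knob 55 ((551.1638793945312, -132.15065002441406), (32.1393928527832, 24.25735855102539), 69.22925567626953) 0.2028907255429208
[ 0.5479 -0.1365  0.2029] [ 0.5377 -0.1449  0.18  ] [ 0.5626 -0.1128  0.2141]
top lever 12 ((501.4454345703125, -85.25080108642578), (3.768810510635
[... 1232 characters left out ...]
66054
scene knob 71 ((553.3888549804688, -134.3992919921875), (40.10408401489258, 26.84975814819336), 71.7385482788086) 0.19936005924309863
[ 0.5532 -0.1449  0.1994] [ 0.5354 -0.1554  0.18  ] [ 0.5631 -0.1112  0.2137]
scene lever 39 ((505.73236083984375, -84.0145492553711), (27.228036880493164, 24.923351287841797), 42.49051284790039) 0.1823555029191324
(array([ 0.5054, -0.0853,  0.1824]), array([ 0.4902, -0.0929,  0.1601]), array([ 0.5166, -0.0656,  0.1906]))
scene leftspout 104 ((584.615234375, 29.594318389892578), (59.22197341918945, 9.146519660949707), 88.55858612060547) 0.08543774195203335
(array([0.5837, 0.0227, 0.0854]), array([0.5793, 0.0001, 0.0531]), array([0.5885, 0.0592, 0.1149]))
```

```bash
cat >> h.py <<'E'
O=np.array([.5575,-.031,0]); YAW=np.radians(-4.3); RD=R.from_euler('z',YAW)
def D(x,y,z): return O+RD.apply([x,y,z])          # dispenser -> world
def down(psi,lean=0): # tool x heading psi (deg, world), tool leaned about dispenser y
    return R.from_euler('y',-lean,degrees=True)*R.from_euler('z',psi,degrees=True)*R.from_rotvec([np.pi,0,0])
def plan(wps,p0=None,r0=None):
    """wps: (pos,rot,claw,n). n rows linearly spaced to wp; prints rows in the start tool frame per 12-row call"""
    if p0 is None: s=get_state(); p0=s["tcp_pos"]; r0=R.from_rotvec(s["tool_rot"])
    rows=[];p,r=np.array(p0),r0
    for q,rt,cl,n in wps:
        w=(r.inv()*rt).as_rotvec()
        for i in range(1,n+1): rows.append((p+(q-p)*i/n,r*R.from_rotvec(w*i/n),cl))
        p,r=np.array(q),rt
    for k in range(0,len(rows),12):
        out=[[ (r0.inv()*b).as_rotvec().round(3).tolist(),r0.inv().apply(a-p0).round(4).tolist(),c] for a,b,c in rows[k:k+12]]
        print("CALL",str(out).replace(" ",""),"-> end",np.round(rows[min(k+11,len(rows)-1)][0],4)); p0,r0=rows[min(k+11,len(rows)-1)][:2]
    return rows
E
python3 - <<'E'
from h import *
a=np.array
plan([(a([.30,-.36,.26]),down(57),.5,6),(a([.38,-.12,.26]),down(97),.5,6),(a([.42,.14,.22]),down(137),.45,6),(a([.49,.32,.14]),down(161.8),.45,6)])
s=get_state();print(s["tcp_pos"])
E
```

```text
CALL [[[0.0,0.0,-0.121],[0.0321,-0.0246,-0.0048],0.5],[[0.0,0.0,-0.241],[0.0641,-0.0492,-0.0096],0.5],[[0.0,0.0,-0.362],[0.0962,-0.0739,-0.0144],0.5],[[0.0,0.0,-0.482],[0.1282,-0.0985,-0.0191],0.5],[[0.0,0.0,-0.603],[0.1603,-0.1231,-0.0239],0.5],[[0.0,0.0,-0.723],[0.1924,-0.1477,-0.0287],0.5],[[0.0,0.0,-0.839],[0.2159,-0.1827,-0.0287],0.5],[[0.0,0.0,-0.956],[0.2395,-0.2176,-0.0287],0.5],[[0.0,0.0,-1.072],[0.2631,-0.2526,-0.0287],0.5],[[0.0,0.0,-1.188],[0.2867,-0.2875,-0.0287],0.5],[[0.0,0.0,-1.305],[0.3103,-0.3225,-0.0287],0.5],[[0.0,0.0,-1.421],[0.3338,-0.3574,-0.0287],0.5]] -> end [ 0.38 -0.12  0.26]
CALL [[[-0.0,0.0,-0.116],[0.0422,0.0119,0.0067],0.45],[[-0.0,0.0,-0.233],[0.0844,0.0238,0.0133],0.45],[[-0.0,0.0,-0.349],[0.1266,0.0357,0.02],0.45],[[0.0,0.0,-0.465],[0.1688,0.0476,0.0267],0.45],[[-0.0,0.0,-0.582],[0.211,0.0595,0.0333],0.45],[[0.0,0.0,-0.698],[0.2532,0.0714,0.04],0.45],[[-0.0,0.0,-0.77],[0.2815,0.0866,0.0533],0.45],[[-0.0,0.0,-0.842],[0.3099,0.1019,0.0667],0.45],[[-0.0,0.0,-0.915],[0.3383,0.1171,0.08],0.45],[[-0.0,0.0,-0.987],[0.3666,0.1323,0.0933],0.45],[[-0.0,0.0,-1.059],[0.395,0.1476,0.1067],0.45],[[-0.0,0.0,-1.131],[0.4233,0.1628,0.12],0.45]] -> end [0.49 0.32 0.14]
[ 0.154356   -0.553919    0.23128816]
```

drive_tool(
  deltas=[
    [[0,0,-0.12],[0.032,-0.025,-0.005],0.5],
    [[0,0,-0.24],[0.064,-0.049,-0.01],0.5],
    [[0,0,-0.36],[0.096,-0.074,-0.014],0.5],
    [[0,0,-0.48],[0.128,-0.099,-0.019],0.5],
    [[0,0,-0.6],[0.16,-0.123,-0.024],0.5],
    [[0,0,-0.72],[0.192,-0.148,-0.029],0.5],
    [[0,0,-0.84],[0.216,-0.183,-0.029],0.5],
    [[0,0,-0.956],[0.24,-0.218,-0.029],0.5],
    [[0,0,-1.072],[0.263,-0.253,-0.029],0.5],
    [[0,0,-1.188],[0.287,-0.288,-0.029],0.5],
    [[0,0,-1.305],[0.31,-0.322,-0.029],0.5],
    [[0,0,-1.421],[0.334,-0.357,-0.029],0.5],
  ],
)

```text
clock: 2.3
tcp_pos: [0.3796, -0.121, 0.2606]
tool_rot: [2.075, 2.357, 0.0]
force: [0.7, -0.8, -1.0]
grip_width: 0.0426
grasp_force: 0.0
```

drive_tool(
  deltas=[
    [[0,0,-0.116],[0.042,0.012,0.007],0.45],
    [[0,0,-0.233],[0.084,0.024,0.013],0.45],
    [[0,0,-0.349],[0.127,0.036,0.02],0.45],
    [[0,0,-0.465],[0.169,0.048,0.027],0.45],
    [[0,0,-0.582],[0.211,0.06,0.033],0.45],
    [[0,0,-0.698],[0.253,0.071,0.04],0.45],
    [[0,0,-0.77],[0.282,0.087,0.053],0.45],
    [[0,0,-0.842],[0.31,0.102,0.067],0.45],
    [[0,0,-0.915],[0.338,0.117,0.08],0.45],
    [[0,0,-0.987],[0.367,0.132,0.093],0.45],
    [[0,0,-1.059],[0.395,0.148,0.107],0.45],
    [[0,0,-1.131],[0.423,0.163,0.12],0.45],
  ],
)

```text
clock: 3.3
tcp_pos: [0.49, 0.3187, 0.1394]
tool_rot: [0.49, 3.103, -0.0]
force: [0.8, -0.1, 0.7]
grip_width: 0.0382
grasp_force: 0.0
```

```bash
python3 - <<'E'
from h import *
a=np.array
tgt=D(0,.113+.054,.016); print(tgt)
W=a([.496,.342,.016])
g=down(161.8); e=down(180-4.3)
m=W+(tgt-W)*.75+a([-0.0,0.02,0])
plan([(a([.496,.342,.06]),g,.45,3),(W,g,.45,5),(W,g,.0,4),(tgt,e,0,24)])
E
```

```text
[0.57002145 0.13552992 0.016     ]
CALL [[[-0.0,0.0,0.001],[0.0005,0.008,0.0265],0.45],[[-0.0,0.0,0.003],[0.001,0.016,0.0529],0.45],[[-0.0,0.0,0.004],[0.0015,0.0241,0.0794],0.45],[[-0.0,0.0,0.004],[0.0015,0.0241,0.0882],0.45],[[-0.0,0.0,0.004],[0.0015,0.0241,0.097],0.45],[[-0.0,0.0,0.004],[0.0015,0.0241,0.1058],0.45],[[-0.0,0.0,0.004],[0.0015,0.0241,0.1146],0.45],[[-0.0,0.0,0.004],[0.0015,0.0241,0.1234],0.45],[[-0.0,0.0,0.004],[0.0015,0.0241,0.1234],0.0],[[-0.0,0.0,0.004],[0.0015,0.0241,0.1234],0.0],[[-0.0,0.0,0.004],[0.0015,0.0241,0.1234],0.0],[[-0.0,0.0,0.004],[0.0015,0.0241,0.1234],0.0]] -> end [0.496 0.342 0.016]
CALL [[[0.0,0.0,-0.01],[-0.0056,-0.0072,-0.0],0],[[-0.0,0.0,-0.02],[-0.0112,-0.0144,-0.0],0],[[-0.0,0.0,-0.03],[-0.0169,-0.0216,-0.0],0],[[-0.0,0.0,-0.04],[-0.0225,-0.0288,-0.0],0],[[0.0,0.0,-0.051],[-0.0281,-0.036,-0.0],0],[[0.0,0.0,-0.061],[-0.0337,-0.0433,-0.0],0],[[0.0,0.0,-0.071],[-0.0393,-0.0505,-0.0],0],[[0.0,0.0,-0.081],[-0.0449,-0.0577,-0.0],0],[[0.0,0.0,-0.091],[-0.0506,-0.0649,-0.0],0],[[0.0,0.0,-0.101],[-0.0562,-0.0721,-0.0],0],[[0.0,0.0,-0.111],[-0.0618,-0.0793,-0.0],0],[[0.0,0.0,-0.121],[-0.0674,-0.0865,-0.0],0]] -> end [0.533  0.2388 0.016 ]
CALL [[[-0.0,0.0,-0.01],[-0.0047,-0.0078,-0.0],0],[[-0.0,0.0,-0.02],[-0.0094,-0.0157,-0.0],0],[[0.0,0.0,-0.03],[-0.0141,-0.0235,-0.0],0],[[0.0,0.0,-0.04],[-0.0188,-0.0313,-0.0],0],[[0.0,0.0,-0.051],[-0.0235,-0.0392,-0.0],0],[[0.0,0.0,-0.061],[-0.0282,-0.047,-0.0],0],[[0.0,0.0,-0.071],[-0.0329,-0.0549,-0.0],0],[[0.0,0.0,-0.081],[-0.0376,-0.0627,-0.0],0],[[0.0,0.0,-0.091],[-0.0423,-0.0705,-0.0],0],[[-0.0,0.0,-0.101],[-0.047,-0.0784,-0.0],0],[[-0.0,0.0,-0.111],[-0.0517,-0.0862,-0.0],0],[[-0.0,0.0,-0.121],[-0.0564,-0.094,-0.0],0]] -> end [0.57   0.1355 0.016 ]
```

drive_tool(
  deltas=[
    [[0,0,0.004],[0.001,0.016,0.03],0.45],
    [[0,0,0.004],[0.0015,0.024,0.06],0.45],
    [[0,0,0.004],[0.0015,0.024,0.08],0.45],
    [[0,0,0.004],[0.0015,0.024,0.095],0.45],
    [[0,0,0.004],[0.0015,0.024,0.11],0.45],
    [[0,0,0.004],[0.0015,0.024,0.1235],0.45],
    [[0,0,0.004],[0.0015,0.024,0.1235],0.45],
    [[0,0,0.004],[0.0015,0.024,0.1235],0],
    [[0,0,0.004],[0.0015,0.024,0.1235],0],
    [[0,0,0.004],[0.0015,0.024,0.1235],0],
    [[0,0,0.004],[0.0015,0.024,0.1235],0],
    [[0,0,0.004],[0.0015,0.024,0.1235],0],
  ],
  squeeze=40,
)

```text
clock: 4.3
tcp_pos: [0.4968, 0.3406, 0.018]
tool_rot: [0.503, 3.099, 0.002]
force: [-1.0, 1.2, 2.3]
grip_width: 0.0073
grasp_force: 41.6
```

drive_tool(
  deltas=[
    [[0,0,-0.01],[-0.006,-0.007,0],0],
    [[0,0,-0.02],[-0.011,-0.014,0],0],
    [[0,0,-0.03],[-0.017,-0.022,0],0],
    [[0,0,-0.04],[-0.022,-0.029,0],0],
    [[0,0,-0.05],[-0.028,-0.036,0],0],
    [[0,0,-0.06],[-0.034,-0.043,0],0],
    [[0,0,-0.07],[-0.039,-0.05,0],0],
    [[0,0,-0.08],[-0.045,-0.058,0],0],
    [[0,0,-0.09],[-0.051,-0.065,0],0],
    [[0,0,-0.1],[-0.056,-0.072,0],0],
    [[0,0,-0.11],[-0.062,-0.079,0],0],
    [[0,0,-0.121],[-0.067,-0.0865,0],0],
  ],
)

```text
clock: 5.3
tcp_pos: [0.5329, 0.2369, 0.018]
tool_rot: [0.314, 3.124, 0.003]
force: [-0.6, 2.9, 5.4]
grip_width: 0.0071
grasp_force: 42.1
```

drive_tool(
  deltas=[
    [[0,0,-0.01],[-0.005,-0.008,0],0],
    [[0,0,-0.02],[-0.009,-0.016,0],0],
    [[0,0,-0.03],[-0.014,-0.024,0],0],
    [[0,0,-0.04],[-0.019,-0.031,0],0],
    [[0,0,-0.05],[-0.024,-0.039,0],0],
    [[0,0,-0.06],[-0.028,-0.047,0],0],
    [[0,0,-0.07],[-0.033,-0.055,0],0],
    [[0,0,-0.08],[-0.038,-0.063,0],0],
    [[0,0,-0.09],[-0.042,-0.07,0],0],
    [[0,0,-0.1],[-0.047,-0.078,0],0],
    [[0,0,-0.11],[-0.052,-0.086,0],0],
    [[0,0,-0.121],[-0.0565,-0.094,0],0],
  ],
)

```text
clock: 6.3
tcp_pos: [0.5692, 0.1335, 0.018]
tool_rot: [0.124, 3.138, 0.003]
force: [-2.0, 3.2, 6.9]
grip_width: 0.0072
grasp_force: 42.2
```

```bash
cat > chk.py <<'E'
from h import *
np.set_printoptions(precision=4,suppress=True)
s=get_state(); print(s["clock"],s["tcp_pos"],s["force"],s["grip_width"])
for n in("top","scene"):
    P,C=both((n,)); Q=RD.inv().apply(P-O)
    def show(t,lo,hi):
        q=Q[((Q>lo)&(Q<hi)).all(1)]
        if len(q)>10: print(n,t,len(q),[np.round(x,1) for x in cv2.minAreaRect((q[:,:2]*1000).astype(np.float32))],q.mean(0))
    show("spare",[-.08,.1,.034],[.08,.2,.047])
    show("right",[-.08,-.2,.034],[.08,-.06,.047])
    show("balls in spare",[-.05,.06,.012],[.05,.165,.034])
    show("knob",[-.03,-.22,.18],[.03,-.09,.215])
    show("lever",[-.08,-.08,.16],[-.035,.08,.205])
    show("lip",[-.12,-.07,.333],[0,.07,.341])
E
python3 chk.py
```

```text
6.3 [0.5692 0.1335 0.018 ] [-1.9908  3.1897  6.9495] 0.007232326074242099
top spare 61 [array([ -1.7, 122.9]), array([110.4,  44.7]), np.float64(2.2)] [0.0092 0.1201 0.0409]
top right 235 [array([   0.8, -118.5]), array([110.9, 110.7]), np.float64(0.3)] [ 0.0028 -0.1306  0.0405]
top balls in spare 86 [array([  0.8, 105.4]), array([92.1, 79.5]), np.float64(0.1)] [0.0104 0.1056 0.0165]
top knob 51 [array([   0.3, -106.2]), array([24.4, 19.5]), np.float64(13.0)] [-0.0012 -0.1066  0.2042]
top lever 12 [array([-51.4, -58.2]), array([21.6,  3.5]), np.float64(1.3)] [-0.0524 -0.0585  0.1796]
top lip 202 [array([-44.4,   2.3]), array([103.9,  88.1]), np.float64(89.7)] [-0.073   0.0011  0.3363]
scene spare 105 [array([  2.4, 143.8]), array([ 65.2, 116. ]), np.float64(79.3)] [0.0227 0.1418 0.041 ]
scene right 294 [array([  -0. , -120.9]), array([113.4, 119.1]), np.float64(1.5)] [ 0.004  -0.1303  0.0415]
scene balls in spare 94 [array([  0.2, 115.4]), array([91.7, 98.9]), np.float64(89.8)] [-0.0017  0.1341  0.0183]
scene knob 70 [array([   4.7, -111.2]), array([28.6, 27.8]), np.float64(62.3)] [ 0.0044 -0.1145  0.2001]
scene lever 37 [array([-50.5, -59.1]), array([26.7, 15.4]), np.float64(13.7)] [-0.0486 -0.0583  0.1822]
scene lip 144 [array([-47. ,  -2.9]), array([ 90.2, 107. ]), np.float64(0.7)] [-0.0696 -0.0057  0.3365]
```

```bash
python3 - <<'E'
from h import *
np.set_printoptions(precision=3,suppress=True)
s=get_state(); print(s["joints"]); t=s["tcp_pos"]
P,C=both(); q=s["joints"][0]
# frame heading q1 (radial, lateral)
Q=R.from_euler('z',-q).apply(P); T=R.from_euler('z',-q).apply(t); print("tcp in q1 frame",T)
d=RD.inv().apply(P-O)
m=~((abs(d[:,1])<.1)&(abs(d[:,0])<.1)&(P[:,2]<.36))&(P[:,2]>.06)&(P[:,0]<.75)&(P[:,0]>-.2)&(abs(P[:,1])<.45)
Q=Q[m]
for z in np.arange(.06,.75,.04):
    a=Q[(Q[:,2]>z)&(Q[:,2]<z+.04)]
    if len(a)>3: print(round(z,2),len(a),"rad",a[:,0].min(),a[:,0].max(),"lat",a[:,1].min(),a[:,1].max(),"lat@far",a[a[:,0]>T[0]-.1][:,1].min() if (a[:,0]>T[0]-.1).any() else None)
E
```

```text
[ 0.092  0.478 -0.262  0.83   0.002  0.172]
tcp in q1 frame [0.579 0.081 0.018]
0.06 888 rad -0.04590263621230403 0.6220629131315345 lat -0.5062692432923186 0.12827405597189262 lat@far -0.5062692432923186
0.1 1142 rad -0.04130213773967731 0.619703674115834 lat -0.5047408961266246 0.13729484423242144 lat@far -0.5047408961266246
0.14 526 rad -0.010994116147079161 0.615585669431545 lat -0.484052500204526 0.09273970308630637 lat@far -0.484052500204526
0.18 918 rad -0.052386265326907384 0.6149551936963128 lat -0.48789757875277334 0.23972734931975428 lat@far -0.48789757875277334
0.22 1275 rad -0.06257125780946703 0.6170409926337358 lat -0.48329685544235507 0.23954613689157397 lat@far -0.48329685544235507
0.26 3288 rad -0.06131619746864434 0.6247978548396014 lat -0.11259008303630934 0.24522609594208156 lat@far 0.03743591916977454
0.3 2960 rad -0.061386082260951096 0.6271100293987351 lat -0.07378082233856574 0.2421859144311607 lat@far 0.030364770488162048
0.34 906 rad -0.031740095957883824 0.6263609274822556 lat 0.032451103587215785 0.24432157705816124 lat@far 0.032451103587215785
0.38 843 r
[... 492 characters left out ...]
9646
0.54 1901 rad 0.07380082005243906 0.5355961939411114 lat 0.015463026313130167 0.24309355766683086 lat@far 0.024618412470754407
0.58 2480 rad 0.09515878370386455 0.482748254280931 lat 0.013635282718374027 0.24194344639229706 lat@far 0.05777189087763368
0.62 2722 rad 0.11790114764537223 0.4291771207229054 lat 0.005600916503485193 0.243437085636266 lat@far None
0.66 3077 rad 0.13729598289559497 0.36965981138749265 lat 0.0016136219950906676 0.2437409482659721 lat@far None
0.7 4927 rad 0.17035193950809965 0.31523636665400157 lat 0.0016650665102135804 0.2492642242241547 lat@far None
0.74 4229 rad 0.20495470543349786 0.27929862140386363 lat 0.005855545637835033 0.24836765577236136 lat@far None
```

drive_tool(
  deltas=[
    [[0,0,0],[0,0,0],0.25],
    [[0,0,0],[0,0,0],0.25],
    [[0,0,0],[0,0,0],0.25],
    [[0,0,0],[0,0,-0.01],0.25],
    [[0,0,0],[0,0,-0.03],0.25],
    [[0,0,0],[0,0,-0.06],0.25],
    [[0,0,0],[0,0,-0.1],0.25],
    [[0,0,0],[0,0,-0.14],0.25],
  ],
)

```text
clock: 7.17
tcp_pos: [0.5674, 0.1332, 0.1579]
tool_rot: [-0.125, -3.137, 0.001]
force: [0.5, 0.7, -0.5]
grip_width: 0.0214
grasp_force: 0.0
```

```bash
python3 chk.py; python3 -c "
from h import *
c=capture('top');cv2.imwrite('pics/t1.png',c['img']);c=capture('scene');cv2.imwrite('pics/s1.png',cv2.resize(c['img'][60:340,100:400],(640,597)))"
```

```text
7.1667 [0.5674 0.1332 0.1579] [ 0.5244  0.7266 -0.5173] 0.021372362969167745
top spare 60 [array([ -1.8, 125.2]), array([110.6,  47.8]), np.float64(1.3)] [-0.0082  0.121   0.0406]
top right 232 [array([   0.6, -118.4]), array([111.6, 110.4]), np.float64(0.2)] [ 0.0021 -0.1325  0.0408]
top balls in spare 74 [array([  1.4, 113.9]), array([88.1, 96.3]), np.float64(84.8)] [0.0053 0.1051 0.0165]
top knob 53 [array([   0.4, -104.2]), array([24.4, 19.6]), np.float64(3.2)] [-0.0018 -0.1064  0.2028]
top lever 12 [array([-52.2, -58.3]), array([22. ,  3.6]), np.float64(1.2)] [-0.0525 -0.0585  0.1803]
top lip 199 [array([-44.7,   2.9]), array([101.3,  87.3]), np.float64(89.6)] [-0.0726  0.0025  0.3364]
scene spare 134 [array([ -1.6, 135. ]), array([ 65.3, 112.4]), np.float64(88.9)] [0.0046 0.1479 0.0409]
scene right 286 [array([  -0.2, -121.6]), array([117.9, 118.2]), np.float64(1.0)] [ 0.0073 -0.1299  0.0416]
scene balls in spare 100 [array([  0.1, 122.8]), array([ 82. , 107.9]), np.float64(82.7)] [-0.0066  0.1409  0.0202]
scene knob 69 [array([   2.1, -114.1]), array([25.6, 20.6]), np.float64(22.3)] [ 0.0042 -0.1149  0.2001]
scene lever 37 [array([-48.8, -58.7]), array([26.6, 17.4]), np.float64(3.1)] [-0.0476 -0.0589  0.1837]
scene lip 141 [array([-45.2,  -1.6]), array([105.7,  89.4]), np.float64(89.8)] [-0.0692 -0.0015  0.3367]
```

View pics/s1.png

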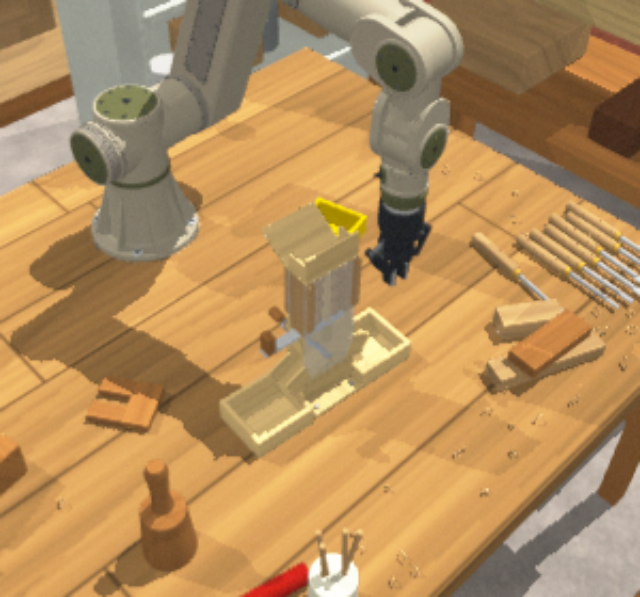

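Spare tray is under the left spout (crop (365,345)), tray_right is unmoved, and the gripper hangs free at (390,260). Next, around the front to the gate knob.

```bash
python3 - <<'E'
from h import *
a=np.array
s=get_state()
g=down(85.7)
plan([(a([.42,.15,.28]),down(160),.5,5),(a([.375,-.05,.30]),down(125),.5,6),(a([.44,-.24,.29]),down(95),.5,6),(D(0,-.112,.26),g,.5,4),(D(0,-.112,.26),g,.5,3),
 (D(0,-.112,.183),g,.5,6),(D(0,-.112,.183),g,.5,2),(D(0,-.112,.183),g,0,4),(D(0,-.157,.183),g,0,12)])
E
```

```text
CALL [[[0.0,0.001,0.054],[0.03,0.0009,-0.0243],0.5],[[0.0,0.002,0.108],[0.06,0.0019,-0.0487],0.5],[[0.001,0.002,0.162],[0.0901,0.0028,-0.073],0.5],[[0.001,0.003,0.215],[0.1201,0.0037,-0.0973],0.5],[[0.001,0.004,0.269],[0.1501,0.0046,-0.1216],0.5],[[0.001,0.004,0.371],[0.1549,-0.0292,-0.125],0.5],[[0.001,0.004,0.473],[0.1597,-0.063,-0.1284],0.5],[[0.002,0.004,0.575],[0.1645,-0.0968,-0.1317],0.5],[[0.002,0.004,0.677],[0.1693,-0.1307,-0.1351],0.5],[[0.002,0.004,0.778],[0.1741,-0.1645,-0.1385],0.5],[[0.002,0.004,0.88],[0.179,-0.1983,-0.1418],0.5],[[0.002,0.003,0.967],[0.1656,-0.229,-0.1401],0.5]] -> end [ 0.3858 -0.0817  0.2983]
CALL [[[-0.0,-0.0,0.087],[-0.0328,-0.0065,0.0017],0.5],[[0.0,-0.0,0.175],[-0.0657,-0.0129,0.0033],0.5],[[-0.0,-0.0,0.262],[-0.0985,-0.0194,0.005],0.5],[[0.0,-0.0,0.349],[-0.1314,-0.0258,0.0067],0.5],[[0.0,-0.0,0.436],[-0.1642,-0.0323,0.0083],0.5],[[0.0,-0.0,0.477],[-0.1568,0.0035,0.0158],0.5],[[-0.0,-0.0,0.517],[-0.1493,0.0393,0.0233],0.5],[[-0.0,-0.0,0.558],[-0.1419,0.0751,0.0308],0.5],[[-0.0,-0.0,0.599],[-0.1345,0.1109,0.0383],0.5],[[-0.0,-0.0,0.599],[-0.1345,0
[... 411 characters left out ...]
7],0.5],[[0.0,0.0,0.0],[0.0,-0.0,0.077],0.5],[[0.0,0.0,0.0],[0.0,-0.0,0.077],0],[[0.0,0.0,0.0],[0.0,-0.0,0.077],0],[[0.0,0.0,0.0],[0.0,-0.0,0.077],0],[[0.0,0.0,0.0],[0.0,-0.0,0.077],0]] -> end [ 0.5491 -0.1427  0.183 ]
CALL [[[0.0,0.0,0.0],[-0.0037,0.0,0.0],0],[[0.0,0.0,0.0],[-0.0075,0.0,0.0],0],[[0.0,0.0,0.0],[-0.0113,-0.0,-0.0],0],[[0.0,0.0,0.0],[-0.015,-0.0,-0.0],0],[[0.0,0.0,0.0],[-0.0187,0.0,0.0],0],[[0.0,0.0,0.0],[-0.0225,-0.0,-0.0],0],[[0.0,0.0,0.0],[-0.0263,-0.0,-0.0],0],[[0.0,0.0,0.0],[-0.03,-0.0,-0.0],0],[[0.0,0.0,0.0],[-0.0337,0.0,0.0],0],[[0.0,0.0,0.0],[-0.0375,0.0,0.0],0],[[0.0,0.0,0.0],[-0.0412,-0.0,-0.0],0],[[0.0,0.0,0.0],[-0.045,-0.0,-0.0],0]] -> end [ 0.5457 -0.1876  0.183 ]
```

drive_tool(
  deltas=[
    [[0,0,0.054],[0.03,0.001,-0.024],0.5],
    [[0,0,0.108],[0.06,0.002,-0.049],0.5],
    [[0,0,0.162],[0.09,0.003,-0.073],0.5],
    [[0,0,0.215],[0.12,0.004,-0.097],0.5],
    [[0,0,0.27],[0.15,0.005,-0.122],0.5],
    [[0,0,0.37],[0.155,-0.029,-0.125],0.5],
    [[0,0,0.47],[0.16,-0.063,-0.128],0.5],
    [[0,0,0.575],[0.165,-0.097,-0.132],0.5],
    [[0,0,0.677],[0.169,-0.131,-0.135],0.5],
    [[0,0,0.778],[0.174,-0.165,-0.139],0.5],
    [[0,0,0.88],[0.179,-0.198,-0.142],0.5],
    [[0,0,0.967],[0.166,-0.229,-0.14],0.5],
  ],
)

```text
clock: 8.37
tcp_pos: [0.3819, -0.0823, 0.2966]
tool_rot: [-1.576, -2.715, 0.001]
force: [1.1, 0.4, 0.5]
grip_width: 0.0428
grasp_force: 0.0
```

drive_tool(
  deltas=[
    [[0,0,0.087],[-0.033,-0.007,0.002],0.5],
    [[0,0,0.175],[-0.066,-0.013,0.003],0.5],
    [[0,0,0.262],[-0.099,-0.019,0.005],0.5],
    [[0,0,0.349],[-0.131,-0.026,0.007],0.5],
    [[0,0,0.436],[-0.164,-0.032,0.008],0.5],
    [[0,0,0.477],[-0.157,0.004,0.016],0.5],
    [[0,0,0.517],[-0.149,0.039,0.023],0.5],
    [[0,0,0.558],[-0.142,0.075,0.031],0.5],
    [[0,0,0.599],[-0.1345,0.111,0.038],0.5],
    [[0,0,0.599],[-0.1345,0.111,0.038],0.5],
    [[0,0,0.599],[-0.1345,0.111,0.038],0.5],
  ],
)

```text
clock: 9.28
tcp_pos: [0.5481, -0.1408, 0.2559]
tool_rot: [-2.296, -2.137, 0.004]
force: [-0.0, 0.0, 0.0]
grip_width: 0.043
grasp_force: 0.0
```

```bash
python3 - <<'E'
from h import *
np.set_printoptions(precision=4,suppress=True)
s=get_state(); print(s["clock"],s["tcp_pos"],s["tool_rot"],s["joints"],"disp:",RD.inv().apply(s["tcp_pos"]-O))
c=capture('scene');cv2.imwrite('pics/s2.png',cv2.resize(c['img'][130:300,170:340],(600,600),interpolation=cv2.INTER_CUBIC))
E
```

```text
9.2833 [ 0.5481 -0.1408  0.2559] [-2.2962 -2.1372  0.0039] [-0.3931  0.2946  0.0803  1.3617 -0.0003  1.2494] disp: [-0.0012 -0.1102  0.2559]
```

View pics/s2.png

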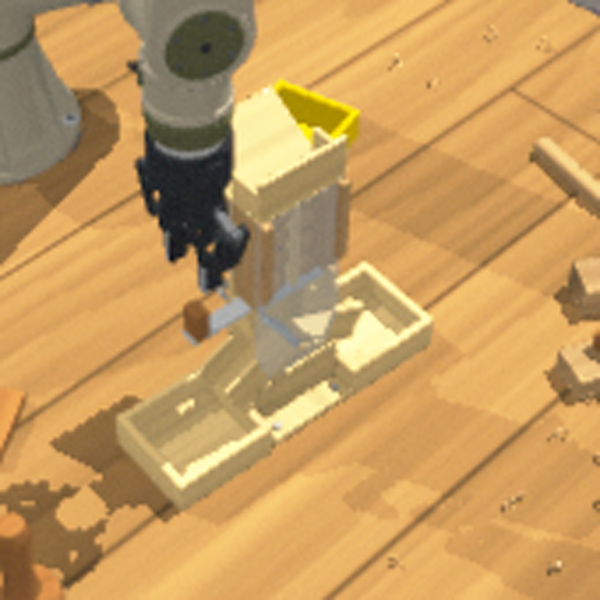

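The gripper hangs above the gate knob (crop (200,320)), clear of the lip; both trays stand under their spouts. Descend and grip.

drive_tool(
  deltas=[
    [[0,0,0],[0,0,0.013],0.5],
    [[0,0,0],[0,0,0.026],0.5],
    [[0,0,0],[0,0,0.038],0.5],
    [[0,0,0],[0,0,0.051],0.5],
    [[0,0,0],[0,0,0.064],0.5],
    [[0,0,0],[0,0,0.075],0.5],
    [[0,0,0],[0,0,0.075],0.5],
    [[0,0,0],[0,0,0.075],0],
    [[0,0,0],[0,0,0.075],0],
    [[0,0,0],[0,0,0.075],0],
    [[0,0,0],[0,0,0.075],0],
  ],
  squeeze=30,
)

```text
clock: 10.25
tcp_pos: [0.5493, -0.1434, 0.1845]
tool_rot: [2.302, 2.134, 0.001]
force: [4.0, -1.6, -4.0]
grip_width: 0.0231
grasp_force: 34.0
```

drive_tool(
  deltas=[
    [[0,0,0],[-0.004,0,0],0],
    [[0,0,0],[-0.008,0,0],0],
    [[0,0,0],[-0.012,0,0],0],
    [[0,0,0],[-0.016,0,0],0],
    [[0,0,0],[-0.02,0,0],0],
    [[0,0,0],[-0.024,0,0],0],
    [[0,0,0],[-0.028,0,0],0],
    [[0,0,0],[-0.032,0,0],0],
    [[0,0,0],[-0.036,0,0],0],
    [[0,0,0],[-0.04,0,0],0],
    [[0,0,0],[-0.044,0,0],0],
    [[0,0,0],[-0.046,0,0],0],
  ],
)

```text
clock: 11.25
tcp_pos: [0.546, -0.1884, 0.1845]
tool_rot: [2.302, 2.136, 0.004]
force: [5.2, 2.0, -3.0]
grip_width: 0.0235
grasp_force: 34.1
```

drive_tool(
  deltas=[
    [[0,0,0],[0,0,0],0],
    [[0,0,0],[0,0,0],0],
    [[0,0,0],[0,0,0],0],
    [[0,0,0],[0,0,0],0],
    [[0,0,0],[0,0,0],0],
    [[0,0,0],[0,0,0],0],
    [[0,0,0],[0,0,0],0],
    [[0,0,0],[0,0,0],0],
    [[0,0,0],[0,0,0],0],
    [[0,0,0],[0,0,0],0],
    [[0,0,0],[0,0,0],0],
    [[0,0,0],[0,0,0],0],
  ],
)

```text
clock: 12.25
tcp_pos: [0.5459, -0.1886, 0.1845]
tool_rot: [2.301, 2.135, 0.002]
force: [5.2, -0.1, -3.9]
grip_width: 0.0236
grasp_force: 34.1
```

```bash
python3 - <<'E'
from h import *
np.set_printoptions(precision=4,suppress=True)
s=get_state(); print(s["clock"],s["force"],s["grip_width"],"disp:",RD.inv().apply(s["tcp_pos"]-O))
a=cv2.resize(capture('scene')['img'][130:270,190:310],(480,560),interpolation=cv2.INTER_CUBIC)
b=cv2.resize(capture('top')['img'][120:220,225:325],(320,320),interpolation=cv2.INTER_CUBIC)
b=np.vstack([b,np.zeros((240,320,3),np.uint8)])
cv2.imwrite('pics/s3.png',np.hstack([a,b]))
for t in range(1,9):
    print(t,[(np.round(r["centre"],0),round(r["p"],2)) for r in recognise("ball%d"%t,"scene")[:8]]) if t==1 else None
E
```

```text
12.25 [ 5.1691 -0.0571 -3.9291] 0.023583458630540188 disp: [ 0.0003 -0.158   0.1845]
1 [(array([278., 218.]), 0.38)]
```

View pics/s3.png

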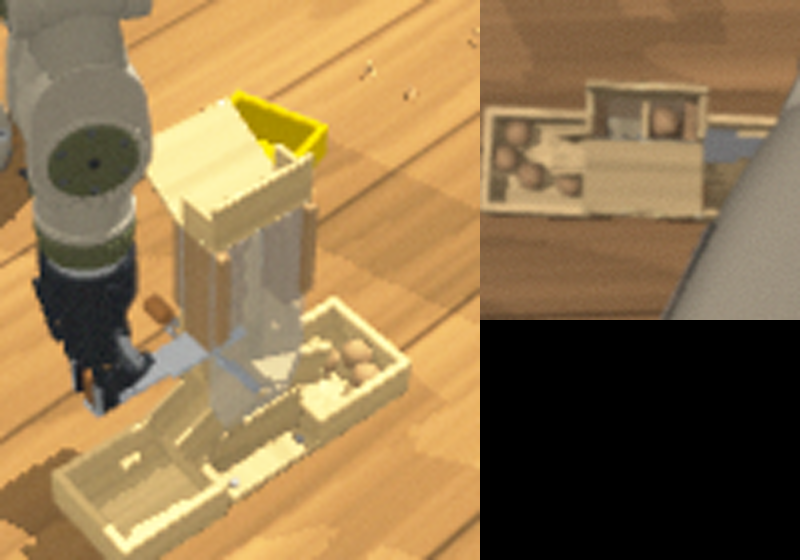

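Balls 1–4 lie in the left (spare) tray (top inset (515,135), (508,158), (530,178), (570,185)). The right lane is still full and the lever is still on the right. Next is the lever.

```bash
python3 - <<'E'
from h import *
s=get_state(); p=s["tcp_pos"]; r=R.from_rotvec(s["tool_rot"]); up=np.array([0,0,.085])
L=down(85.7,40)
print("A"); plan([(p,r,.5,3),(p+up,r,.5,4),(D(-.14,-.16,.25),down(85.7,25),0,8),(D(-.13,-.11,.20),L,0,5),(D(-.13,-.11,.20),L,0,4)],p,r)
print("B"); plan([(D(-.05,-.108,.168),L,0,7),(D(-.05,-.108,.168),L,0,3)],D(-.13,-.11,.20),L)
print("C"); plan([(D(-.05,-.078,.168),L,0,5),(D(-.05,-.045,.178),L,0,7),(D(-.05,-.02,.183),L,0,6),(D(-.05,-.008,.185),L,0,6)],D(-.05,-.108,.168),L)
E
```

```text
A
CALL [[[0.0,0.0,0.0],[0.0,0.0,0.0],0.5],[[0.0,0.0,0.0],[0.0,0.0,0.0],0.5],[[0.0,0.0,0.0],[0.0,0.0,0.0],0.5],[[0.0,0.0,0.0],[-0.0,0.0001,-0.0212],0.5],[[0.0,0.0,0.0],[-0.0,0.0001,-0.0425],0.5],[[0.0,0.0,0.0],[-0.0,0.0002,-0.0637],0.5],[[0.0,0.0,0.0],[-0.0,0.0002,-0.085],0.5],[[-0.054,0.004,0.0],[-0.0003,-0.0173,-0.0826],0],[[-0.108,0.008,0.0],[-0.0005,-0.0349,-0.0802],0],[[-0.162,0.012,0.0],[-0.0007,-0.0524,-0.0778],0],[[-0.216,0.016,0.0],[-0.001,-0.07,-0.0754],0],[[-0.27,0.021,0.0],[-0.0012,-0.0875,-0.073],0]] -> end [ 0.4584 -0.1833  0.2573]
CALL [[[-0.054,0.004,0.0],[-0.0002,-0.0175,-0.0024],0],[[-0.108,0.008,0.0],[-0.0005,-0.0351,-0.0048],0],[[-0.162,0.012,0.0],[-0.0007,-0.0526,-0.0072],0],[[-0.214,0.016,0.0],[0.0091,-0.0534,0.0032],0],[[-0.267,0.02,0.0],[0.0189,-0.0542,0.0136],0],[[-0.319,0.024,0.0],[0.0286,-0.055,0.0239],0],[[-0.371,0.028,0.0],[0.0384,-0.0558,0.0343],0],[[-0.423,0.032,0.0],[0.0482,-0.0566,0.0447],0],[[-0.423,0.032,0.0],[0.0482,-0.0566,0.0447],0],[[-0.423,0.032,0.0],[0.0482,-0.0566,0.0447],0],[[-0.423,0.032,0.0],[0.0482,-0.0566,0.0447],0],[[-0.423,0.032,0.0],[0
[... 898 characters left out ...]
0.0,0.0,0.0],[0.0538,0.0036,-0.0029],0],[[0.0,0.0,0.0],[0.0586,0.0045,-0.0038],0],[[0.0,0.0,0.0],[0.0634,0.0053,-0.0046],0]] -> end [ 0.5043 -0.0721  0.178 ]
CALL [[[0.0,0.0,0.0],[0.0042,0.0005,-0.0004],0],[[0.0,0.0,0.0],[0.0084,0.0009,-0.0009],0],[[0.0,0.0,0.0],[0.0126,0.0014,-0.0013],0],[[0.0,0.0,0.0],[0.0168,0.0018,-0.0018],0],[[0.0,0.0,0.0],[0.021,0.0023,-0.0022],0],[[0.0,0.0,0.0],[0.0252,0.0028,-0.0026],0],[[0.0,0.0,0.0],[0.0272,0.0029,-0.0028],0],[[0.0,0.0,0.0],[0.0292,0.0031,-0.0029],0],[[0.0,0.0,0.0],[0.0312,0.0033,-0.0031],0],[[0.0,0.0,0.0],[0.0333,0.0035,-0.0033],0],[[0.0,0.0,0.0],[0.0353,0.0037,-0.0034],0],[[0.0,0.0,0.0],[0.0373,0.0038,-0.0036],0]] -> end [ 0.507  -0.0352  0.185 ]
```

drive_tool(
  deltas=[
    [[0,0,0],[0,0,0],0.5],
    [[0,0,0],[0,0,0],0.5],
    [[0,0,0],[0,0,0],0.5],
    [[0,0,0],[0,0,-0.021],0.5],
    [[0,0,0],[0,0,-0.042],0.5],
    [[0,0,0],[0,0,-0.064],0.5],
    [[0,0,0],[0,0,-0.085],0.5],
    [[-0.054,0.004,0],[0,-0.017,-0.083],0.5],
    [[-0.108,0.008,0],[0,-0.035,-0.08],0.2],
    [[-0.162,0.012,0],[-0.001,-0.052,-0.078],0],
    [[-0.216,0.016,0],[-0.001,-0.07,-0.075],0],
    [[-0.27,0.021,0],[-0.001,-0.088,-0.073],0],
  ],
)

```text
clock: 13.4
tcp_pos: [0.4559, -0.1824, 0.2568]
tool_rot: [2.156, 2.001, 0.297]
force: [0.6, -0.5, 0.2]
grip_width: -0.0
grasp_force: 0.0
```

drive_tool(
  deltas=[
    [[-0.054,0.004,0],[0,-0.018,-0.002],0],
    [[-0.108,0.008,0],[0,-0.035,-0.005],0],
    [[-0.162,0.012,0],[0,-0.053,-0.007],0],
    [[-0.214,0.016,0],[0.009,-0.053,0.003],0],
    [[-0.267,0.02,0],[0.019,-0.054,0.014],0],
    [[-0.319,0.024,0],[0.029,-0.055,0.024],0],
    [[-0.371,0.028,0],[0.038,-0.056,0.034],0],
    [[-0.423,0.032,0],[0.048,-0.057,0.045],0],
    [[-0.423,0.032,0],[0.048,-0.057,0.045],0],
    [[-0.423,0.032,0],[0.048,-0.057,0.045],0],
  ],
)

```text
clock: 14.23
tcp_pos: [0.4165, -0.1297, 0.1982]
tool_rot: [1.898, 1.759, 0.686]
force: [0.5, -0.9, 0.8]
grip_width: -0.0003
grasp_force: 0.0
```

```bash
cat > st.py <<'E'
from h import *
np.set_printoptions(precision=4,suppress=True)
s=get_state(); print(s["clock"],s["force"],s["grip_width"],"disp:",RD.inv().apply(s["tcp_pos"]-O),"z axis",RD.inv().apply(R.from_rotvec(s["tool_rot"]).as_matrix()[:,2]),s["joints"])
E
python3 st.py; python3 - <<'E'
from h import *
np.set_printoptions(precision=4,suppress=True)
P,C=both(("scene",)); Q=RD.inv().apply(P-O)
for lo,hi in (([-.08,-.08,.15],[-.035,.08,.205]),([-.03,-.22,.18],[.03,-.09,.215])):
    q=Q[((Q>lo)&(Q<hi)).all(1)]; print(len(q),q.mean(0),q.min(0),q.max(0))
E
```

```text
14.2333 [ 0.4776 -0.948   0.85  ] -0.0003160059813924522 disp: [-0.1332 -0.109   0.1982] z axis [ 0.6366  0.0493 -0.7696] [-0.8378 -0.4015 -0.9294  0.5372  0.4954  0.9391]
44 [-0.0475 -0.0564  0.179 ] [-0.0629 -0.0656  0.15  ] [-0.0363 -0.0367  0.1894]
88 [ 0.0033 -0.1508  0.1963] [-0.0127 -0.1679  0.18  ] [ 0.014  -0.0902  0.2141]
```

drive_tool(
  deltas=[
    [[0,0,0],[0,0.006,0.011],0],
    [[0,0,0],[0,0.012,0.022],0],
    [[0,0,0],[0,0.018,0.033],0],
    [[0,0,0],[-0.001,0.023,0.044],0],
    [[0,0,0],[-0.001,0.029,0.055],0],
    [[0,0,0],[-0.001,0.035,0.066],0],
    [[0,0,0],[-0.001,0.041,0.076],0],
    [[0,0,0],[-0.001,0.041,0.076],0],
  ],
)

```text
clock: 14.95
tcp_pos: [0.5009, -0.1365, 0.1689]
tool_rot: [1.892, 1.758, 0.687]
force: [-0.2, 0.9, -0.3]
grip_width: -0.0002
grasp_force: 0.0
```

drive_tool(
  deltas=[
    [[0,0,0],[0.006,0,0],0],
    [[0,0,0],[0.012,0,0.001],0],
    [[0,0,0],[0.018,0,0.001],0],
    [[0,0,0],[0.024,0,0.001],0],
    [[0,0,0],[0.03,0,0.001],0],
    [[0,0,0],[0.035,0,0.001],0],
    [[0,0,0],[0.04,0.001,0],0],
    [[0,0,0],[0.044,0.002,-0.001],0],
    [[0,0,0],[0.049,0.003,-0.002],0],
    [[0,0,0],[0.054,0.004,-0.003],0],
    [[0,0,0],[0.059,0.0045,-0.004],0],
    [[0,0,0],[0.063,0.005,-0.005],0],
  ],
)

```text
clock: 15.95
tcp_pos: [0.502, -0.0716, 0.1772]
tool_rot: [1.895, 1.758, 0.688]
force: [-0.4, -0.9, 1.0]
grip_width: 0.0
grasp_force: 0.5
```

```bash
python3 st.py; python3 - <<'E'
from h import *
c=capture('scene'); cv2.imwrite('pics/s4.png',cv2.resize(c['img'][140:260,180:300],(560,560),interpolation=cv2.INTER_CUBIC))
E
```

```text
15.95 [-0.4411 -0.8695  0.9503] 1.5878230196729564e-05 disp: [-0.0523 -0.0446  0.1772] z axis [ 0.6385  0.0492 -0.768 ] [-0.4825 -0.251  -0.932   0.2541  0.3028  1.2634]
```

View pics/s4.png

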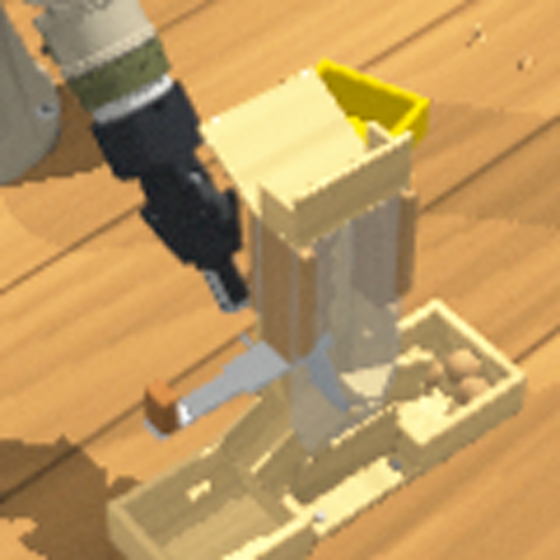

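The finger is at crop (235,290) in front of the tower and the lever knob has moved out of view to its left, so it is being pushed. Continue past centre.

drive_tool(
  deltas=[
    [[0,0,0],[0.004,0.0005,0],0],
    [[0,0,0],[0.008,0.001,-0.001],0],
    [[0,0,0],[0.012,0.001,-0.001],0],
    [[0,0,0],[0.017,0.002,-0.002],0],
    [[0,0,0],[0.021,0.002,-0.002],0],
    [[0,0,0],[0.025,0.003,-0.003],0],
    [[0,0,0],[0.029,0.003,-0.003],0],
    [[0,0,0],[0.033,0.003,-0.003],0],
    [[0,0,0],[0.037,0.004,-0.003],0],
    [[0,0,0],[0.037,0.004,-0.003],0],
    [[0,0,0],[0.037,0.004,-0.003],0],
  ],
)

```text
clock: 16.92
tcp_pos: [0.5053, -0.0353, 0.1838]
tool_rot: [1.894, 1.759, 0.687]
force: [0.0, -0.0, -0.1]
grip_width: -0.0001
grasp_force: 0.0
```

```bash
python3 st.py; python3 - <<'E'
from h import *
np.set_printoptions(precision=4,suppress=True)
for n in ("scene","top"):
    P,C=both((n,)); Q=RD.inv().apply(P-O)
    for lo,hi in (([-.08,.03,.15],[-.035,.08,.205]),([-.08,-.02,.14],[-.035,.03,.205])):
        q=Q[((Q>lo)&(Q<hi)).all(1)]; print(n,len(q),len(q) and (q.mean(0),q.min(0),q.max(0)))
E
```

```text
16.9167 [ 0.0317 -0.04   -0.1432] -5.683373874280884e-05 disp: [-0.0517 -0.0082  0.1838] z axis [ 0.6386  0.0492 -0.768 ] [-0.37   -0.271  -0.9319  0.2493  0.2348  1.3559]
scene 0 0
scene 0 0
top 14 (array([-0.0494,  0.0616,  0.1817]), array([-0.0607,  0.0595,  0.1746]), array([-0.0391,  0.0636,  0.1888]))
top 0 0
```

Top camera: the lever knob is now at y about +0.06, so the flap has snapped to +0.6. Return to the gate knob.

```bash
python3 - <<'E'
from h import *
s=get_state(); p=s["tcp_pos"]; r=R.from_rotvec(s["tool_rot"])
g=down(85.7); K=D(0,-.157,0); z=lambda h:K+np.array([0,0,h])
plan([(D(-.052,-.11,.18),r,0,6),(D(-.125,-.15,.23),r,0,4),(D(-.12,-.165,.27),down(85.7,15),.3,5),(z(.27),g,.5,4),(z(.27),g,.5,4),(z(.183),g,.5,7)],p,r)
E
```

```text
CALL [[[0.0,0.0,0.0],[-0.0169,-0.0001,-0.0004],0],[[0.0,0.0,0.0],[-0.0338,-0.0003,-0.0007],0],[[0.0,0.0,0.0],[-0.0508,-0.0004,-0.0011],0],[[0.0,0.0,0.0],[-0.0677,-0.0005,-0.0015],0],[[0.0,0.0,0.0],[-0.0846,-0.0007,-0.0019],0],[[0.0,0.0,0.0],[-0.1015,-0.0008,-0.0022],0],[[0.0,0.0,0.0],[-0.1106,-0.0067,-0.024],0],[[0.0,0.0,0.0],[-0.1196,-0.0126,-0.0457],0],[[0.0,0.0,0.0],[-0.1287,-0.0185,-0.0675],0],[[0.0,0.0,0.0],[-0.1377,-0.0244,-0.0892],0],[[0.086,-0.007,-0.0],[-0.1404,-0.0184,-0.0949],0.3],[[0.173,-0.013,-0.0],[-0.143,-0.0125,-0.1005],0.3]] -> end [ 0.4231 -0.1773  0.246 ]
CALL [[[0.086,-0.007,-0.0],[-0.0027,0.0049,-0.0066],0.3],[[0.173,-0.013,-0.0],[-0.0054,0.0097,-0.0131],0.3],[[0.259,-0.02,-0.0],[-0.0081,0.0146,-0.0197],0.3],[[0.324,-0.025,0.0],[-0.0064,0.0406,-0.0047],0.5],[[0.39,-0.03,0.0],[-0.0047,0.0666,0.0103],0.5],[[0.455,-0.035,0.0],[-0.003,0.0927,0.0253],0.5],[[0.52,-0.04,0.0],[-0.0013,0.1187,0.0403],0.5],[[0.52,-0.04,0.0],[-0.0013,0.1187,0.0403],0.5],[[0.52,-0.04,0.0],[-0.0013,0.1187,0.0403],0.5],[[0.52,-0.04,0.0],[-0.0013,0.1187,0.0403],0.5],[[0.52,-0.04,0.0],[-0.0013,0.1187,0.0403],0.5],[[0.52,-0.04,0.0],[-0.0018,0.1125,0.0511],0.5]] -> end [ 0.5457 -0.1876  0.2576]
CALL [[[0.0,0.0,0.0],[0.0,-0.0,0.0124],0.5],[[0.0,0.0,0.0],[0.0,-0.0,0.0249],0.5],[[0.0,0.0,0.0],[0.0,-0.0,0.0373],0.5],[[0.0,0.0,0.0],[0.0,-0.0,0.0497],0.5],[[0.0,0.0,0.0],[0.0,-0.0,0.0621],0.5],[[0.0,0.0,0.0],[0.0,-0.0,0.0746],0.5]] -> end [ 0.5457 -0.1876  0.183 ]
```

drive_tool(
  deltas=[
    [[0,0,0],[-0.017,0,0],0],
    [[0,0,0],[-0.034,0,-0.001],0],
    [[0,0,0],[-0.051,0,-0.001],0],
    [[0,0,0],[-0.068,0,-0.002],0],
    [[0,0,0],[-0.085,-0.001,-0.002],0],
    [[0,0,0],[-0.102,-0.001,-0.002],0],
    [[0,0,0],[-0.111,-0.007,-0.024],0],
    [[0,0,0],[-0.12,-0.013,-0.046],0],
    [[0,0,0],[-0.129,-0.019,-0.068],0],
    [[0,0,0],[-0.138,-0.024,-0.089],0],
    [[0.086,-0.007,0],[-0.14,-0.018,-0.095],0.3],
    [[0.173,-0.013,0],[-0.143,-0.013,-0.1],0.3],
  ],
)

```text
clock: 18.02
tcp_pos: [0.4205, -0.1797, 0.2457]
tool_rot: [2.015, 1.855, 0.53]
force: [0.4, -0.9, 1.0]
grip_width: 0.0234
grasp_force: 0.0
```

drive_tool(
  deltas=[
    [[0.086,-0.007,0],[-0.003,0.005,-0.007],0.3],
    [[0.173,-0.013,0],[-0.005,0.01,-0.013],0.3],
    [[0.259,-0.02,0],[-0.008,0.015,-0.02],0.3],
    [[0.324,-0.025,0],[-0.006,0.041,-0.005],0.5],
    [[0.39,-0.03,0],[-0.005,0.067,0.01],0.5],
    [[0.455,-0.035,0],[-0.003,0.093,0.025],0.5],
    [[0.52,-0.04,0],[-0.001,0.119,0.04],0.5],
    [[0.52,-0.04,0],[-0.001,0.119,0.04],0.5],
    [[0.52,-0.04,0],[-0.001,0.119,0.04],0.5],
  ],
)

```text
clock: 18.77
tcp_pos: [0.5482, -0.1875, 0.2649]
tool_rot: [-2.297, -2.134, 0.004]
force: [-0.2, 0.4, 0.5]
grip_width: 0.0425
grasp_force: 0.0
```

```bash
python3 st.py; python3 - <<'E'
from h import *
s=get_state(); K=D(0,-.157,0); z=lambda h:K+np.array([0,0,h]); g=down(85.7)
plan([(z(.183),g,.5,1)])
E
```

```text
18.7667 [-0.213   0.3811  0.5397] 0.0424855869275434 disp: [ 0.0024 -0.1568  0.2649] z axis [-0.0063  0.0027 -1.    ] [-0.4681  0.3218  0.1396  1.3954  0.0001  1.1761]
CALL [[[-0.006,-0.003,0.002],[-0.0005,-0.0019,0.0819],0.5]] -> end [ 0.5457 -0.1876  0.183 ]
```

drive_tool(
  deltas=[
    [[-0.005,0,0],[0,-0.002,0.016],0.5],
    [[-0.005,0,0],[0,-0.002,0.032],0.5],
    [[-0.005,0,0],[0,-0.002,0.048],0.5],
    [[-0.005,0,0],[0,-0.002,0.064],0.5],
    [[-0.005,0,0],[0,-0.002,0.081],0.5],
    [[-0.005,0,0],[0,-0.002,0.081],0.5],
    [[-0.005,0,0],[0,-0.002,0.081],0],
    [[-0.005,0,0],[0,-0.002,0.081],0],
    [[-0.005,0,0],[0,-0.002,0.081],0],
    [[-0.005,0,0],[0,-0.002,0.081],0],
  ],
)

```text
clock: 19.6
tcp_pos: [0.5461, -0.1876, 0.1906]
tool_rot: [2.297, 2.131, 0.012]
force: [7.0, 0.2, -5.8]
grip_width: 0.0236
grasp_force: 33.5
```

drive_tool(
  deltas=[
    [[0,0,0],[-0.004,0,0],0],
    [[0,0,0],[-0.008,0,0],0],
    [[0,0,0],[-0.012,0,0],0],
    [[0,0,0],[-0.016,0,0],0],
    [[0,0,0],[-0.02,0,0],0],
    [[0,0,0],[-0.024,0,0],0],
    [[0,0,0],[-0.028,0,0],0],
    [[0,0,0],[-0.0285,0,0],0],
    [[0,0,0],[-0.0285,0,0],0],
    [[0,0,0],[-0.0285,0,0],0],
    [[0,0,0],[-0.0285,0,0],0],
    [[0,0,0],[-0.0285,0,0],0],
  ],
)

```text
clock: 20.6
tcp_pos: [0.544, -0.2162, 0.1907]
tool_rot: [2.296, 2.13, 0.011]
force: [7.1, 0.4, -6.3]
grip_width: 0.0233
grasp_force: 33.5
```

drive_tool(
  deltas=[
    [[0,0,0],[0,0,0],0],
    [[0,0,0],[0,0,0],0],
    [[0,0,0],[0,0,0],0],
    [[0,0,0],[0,0,0],0],
    [[0,0,0],[0,0,0],0],
    [[0,0,0],[0,0,0],0],
    [[0,0,0],[0,0,0],0],
    [[0,0,0],[0,0,0],0],
    [[0,0,0],[0,0,0],0],
    [[0,0,0],[0,0,0],0],
    [[0,0,0],[0,0,0],0],
    [[0,0,0],[0,0,0],0],
  ],
)

```text
clock: 21.6
tcp_pos: [0.544, -0.2162, 0.1906]
tool_rot: [2.296, 2.13, 0.011]
force: [6.6, -0.7, -5.7]
grip_width: 0.0231
grasp_force: 33.5
```

```bash
python3 st.py; python3 - <<'E'
from h import *
a=cv2.resize(capture('scene')['img'][130:270,190:310],(480,560),interpolation=cv2.INTER_CUBIC)
b=cv2.resize(capture('top')['img'][120:220,225:325],(320,320),interpolation=cv2.INTER_CUBIC)
cv2.imwrite('pics/s5.png',np.hstack([a,np.vstack([b,np.zeros((240,320,3),np.uint8)])]))
E
```

```text
21.6 [ 6.5713 -0.6622 -5.6873] 0.02310831315872479 disp: [ 0.0004 -0.1857  0.1906] z axis [ 0.0116 -0.0011 -0.9999] [-0.5174  0.3378 -0.0194  1.2027  0.004   1.1283]
```

View pics/s5.png

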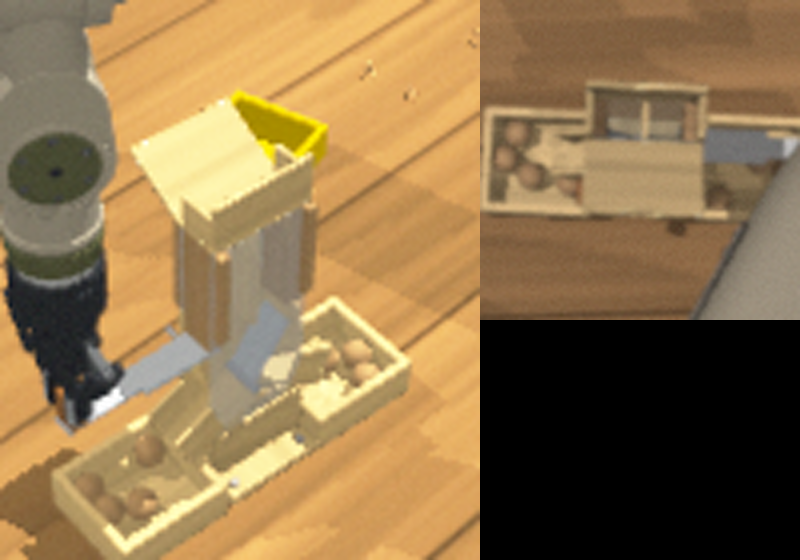

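Left tray holds four balls, right tray shows four (crop (90,487), (107,507), (145,500), (148,450)), and both lanes are empty. Push the gate home.

drive_tool(
  deltas=[
    [[0,0,0],[0.007,0,0],0],
    [[0,0,0],[0.014,0,0],0],
    [[0,0,0],[0.021,0,0],0],
    [[0,0,0],[0.028,0,0],0],
    [[0,0,0],[0.035,0,0],0],
    [[0,0,0],[0.042,0,0],0],
    [[0,0,0],[0.049,0,0],0],
    [[0,0,0],[0.056,0,0],0],
    [[0,0,0],[0.063,0,0],0],
    [[0,0,0],[0.069,0,0],0],
    [[0,0,0],[0.074,0,0],0],
    [[0,0,0],[0.0745,0,0],0],
  ],
)

```text
clock: 22.7
tcp_pos: [0.5494, -0.1421, 0.1906]
tool_rot: [2.296, 2.13, 0.009]
force: [6.0, -3.7, -6.4]
grip_width: 0.0231
grasp_force: 33.4
```

```bash
python3 st.py
```

```text
22.7 [ 6.0189 -3.6955 -6.3802] 0.023098154118028073 disp: [ 0.0003 -0.1114  0.1906] z axis [ 0.0111 -0.0027 -0.9999] [-0.3951  0.3036 -0.0675  1.1883  0.0009  1.2507]
```

drive_tool(
  deltas=[
    [[0,0,0],[0.001,0,0],0],
    [[0,0,0],[0.002,0,0],0],
    [[0,0,0],[0.002,0,0],0],
    [[0,0,0],[0.002,0,0],0],
  ],
)

```text
clock: 23.03
tcp_pos: [0.5494, -0.1421, 0.1907]
tool_rot: [2.296, 2.127, 0.006]
force: [5.0, -7.8, -7.2]
grip_width: 0.0233
grasp_force: 33.4
```

Stop reached: force is rising with no motion, so the gate is home. Release, lift, and check.

drive_tool(
  deltas=[
    [[0,0,0],[0,0,0],0.5],
    [[0,0,0],[0,0,0],0.5],
    [[0,0,0],[0,0,0],0.5],
    [[0,0,0],[0,0,-0.02],0.5],
    [[0,0,0],[0,0,-0.05],0.5],
    [[0,0,0],[0,0,-0.08],0.5],
    [[0,0,0],[-0.03,-0.03,-0.08],0.5],
    [[0,0,0],[-0.06,-0.06,-0.08],0.5],
    [[0,0,0],[-0.08,-0.1,-0.08],0.5],
    [[0,0,0],[-0.1,-0.14,-0.08],0.5],
    [[0,0,0],[-0.1,-0.14,-0.08],0.5],
    [[0,0,0],[-0.1,-0.14,-0.08],0.5],
  ],
)

```text
clock: 24.03
tcp_pos: [0.3978, -0.2289, 0.269]
tool_rot: [2.304, 2.129, 0.005]
force: [-0.1, 0.0, 0.6]
grip_width: 0.0425
grasp_force: 0.0
```

```bash
python3 chk.py; python3 - <<'E'
from h import *
a=cv2.resize(capture('scene')['img'][130:330,160:310],(420,560),interpolation=cv2.INTER_CUBIC)
b=cv2.resize(capture('top')['img'][120:220,225:345],(372,310),interpolation=cv2.INTER_CUBIC)
cv2.imwrite('pics/s6.png',np.hstack([a,np.vstack([b,np.zeros((250,372,3),np.uint8)])]))
E
```

```text
24.0333 [ 0.3978 -0.2289  0.269 ] [-0.0603  0.0333  0.5759] 0.042514034983537556
top spare 233 [array([ -0.9, 136.4]), array([111.8,  69.6]), np.float64(1.0)] [-0.0005  0.1432  0.0396]
top right 315 [array([   0.8, -118.5]), array([111. , 111.1]), np.float64(89.6)] [-0.003 -0.131  0.04 ]
top balls in spare 223 [array([ -0.8, 114.8]), array([98.3, 96.1]), np.float64(89.8)] [0.0067 0.1256 0.025 ]
top knob 52 [array([   1. , -106.7]), array([25.2, 14.9]), np.float64(3.0)] [-0.0012 -0.1068  0.2041]
top lever 14 [array([-50.4,  61.3]), array([21.7,  3.4]), np.float64(2.6)] [-0.0496  0.0616  0.1835]
top lip 182 [array([-44.4,   3.2]), array([101.7,  88.2]), np.float64(89.7)] [-0.0725  0.0015  0.3364]
scene spare 183 [array([ -1.7, 135.7]), array([ 68.6, 113.9]), np.float64(89.5)] [0.0092 0.144  0.0402]
scene right 368 [array([  -0.5, -120.6]), array([114.9, 118.5]), np.float64(0.6)] [ 0.001  -0.1306  0.0403]
scene balls in spare 138 [array([ -0.1, 117.3]), array([ 91.5, 100.3]), np.float64(89.3)] [-0.0006  0.1343  0.0232]
scene knob 71 [array([   4.3, -109. ]), array([29.7, 25.5]), np.float64(74.6)] [ 0.0035 -0.114   0.2003]
scene lip 146 [array([-45.3,  -1.5]), array([108. ,  91.9]), np.float64(89.1)] [-0.0685 -0.0043  0.3363]
```

View pics/s6.png

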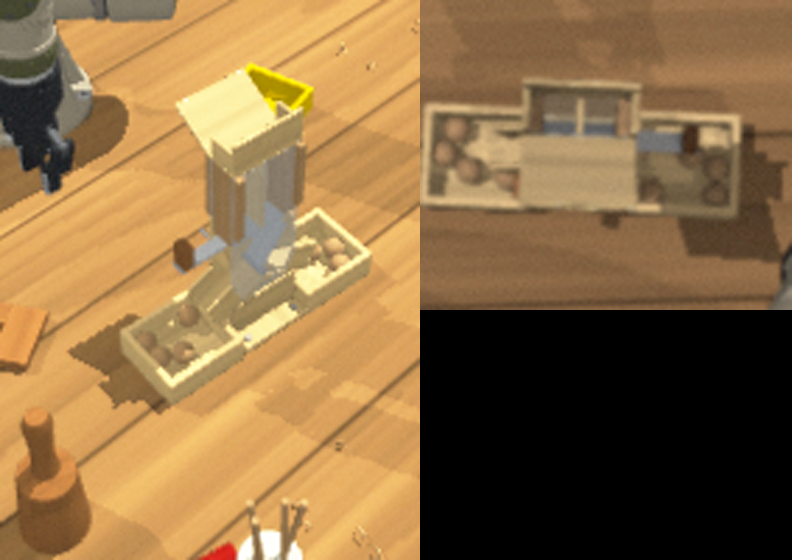

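Four balls lie in each tray (right tray at crop (187,315), (145,340), (160,355), (183,352); left at (335,245) in the crop and in the top inset). The gate knob is back at its starting position, the lever is on the left and the hand is clear.

```bash
python3 -c "
from bench import *
print(job_done())"
```

```text
the job is handed in; nothing more can be done
None
```

The job is handed in at about 24 s of the 72 s limit. By the last pictures each tray holds its lane's four balls under its spout, the flap rests on the opposite stop, and the gate is fully home. The hand-in call returned no verdict, so I don't have the judged result.

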